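# Open the cam clamp with its tee key and hold the carbide bushing in the jaws

### The arm

A 6-joint arm with a two-finger parallel gripper is mounted at the origin on a cart in front of the work surface, level with it; the furniture and walls round the work are solid. World frame = base frame: x ahead of the robot, y to its left, z up, the work surface at z = 0. Lengths are in mm, angles in rad, forces in N, time in s.
With the tool pointing down it reaches from about 300 to 850 mm from the base axis. Payload 5.4 kg.
Tool frame: the origin (TCP) lies between the finger pads; the fingertips stand 14 mm ahead of it and the grasp point (between the pads) lies 5 mm behind it (manip.tip_reach is the z of the fingertips in the tool frame, in mm); z points along the fingers, y is the direction in which the jaws open and shut (so a half turn about z gives the same grasp; the last joint's range is limited). The gripper opens to 85 mm and grips with 20 to 120 N. Pads are 22 mm wide; open, the fingers measure 114 mm over their backs; the gripper's body (76 mm by 85 mm) begins 54 mm behind the grasp point. The pads swing forward as they close: fully open they stand 13 mm farther back than shut.
Start: joints at [0.993, 0.158, 1.597, -0, 1.386, -0.21], TCP at [206.758, 536.524, 245.299] pointing down, gripper open.
Joint ranges: [-2.91, 2.91], [-0.94, 2.29], [0.18, 2.7], [-1.29, 4.43], [0.17, 2.64], [-3, 3]. Speed limits (rad/s): [2.57, 2.57, 3.14, 3.14, 3.14, 3.14].

### API

Orientations are given as [roll, pitch, yaw] about the fixed x, y, z axes, in that order (R = Rz(yaw) Ry(pitch) Rx(roll)).
In Python, from workcell import status, get_image, manip gives the robot as it stands. The module is installed in compiled form; this text tells all that it offers.
- The arm moves only by the tool play_rows, never from a script. Its argument "plan" is a list of rows, each a list of 4 numbers: the shift along the tool's x, y, z in mm, then the turn about the tool's z in degrees. A call has 1 to 8 rows; each row is the pose to reach, as a shift and turn from the pose measured when the call began, along the tool's axes at that moment; what a row does not reach only later rows make up. A row lasts 1/8 s, in which the tool goes at most 62.5 mm and 10.7 degrees, less where a joint would pass 70% of its speed; a pose out of reach is approached as far as the arm can. A call with a gripper value outside its range is refused whole. "jaw" is the gripper's target within -1 to 1 (fully open at 1, half-way at 0, shut at -1), set as the call begins (left out, the last holds). The fingers move at their own pace and stop on an object; the grip force is fixed at half the most. Time passes only in rows, so rows that repeat a pose let the fingers close. It gives the time, the measured TCP pose, the force and the opening at its end, in the units of the state.
- status.observe(): the state, without advancing time (a new reading comes with each control period).
- get_image(name): name is "scene" or "top"; returns a dict with "img" (400x640x3 uint8, red, green, blue), "fov_y" (degrees; the focal length in pixels is half the picture's height over the tangent of half this angle, whatever the lens; pixels are square), "cx", "cy" (the principal point, pixels), "xyz" and "attitude" of the camera in the world. Camera axes: x right, y down, z forward; pixel columns grow to the right and rows downward; lengths in mm; the calibration is good to about 2 mm. A picture is of the moment at which its call begins. There is no depth.
- manip.close_job(): hands the job in, once; it reports no verdict.
The state is a dict: "t": time; "joint_pos": joint angles; "qd": joint speeds; "tau": joint torques, N m; "eef_pos": TCP position; "tcp_rot": TCP orientation; "ft_force": force on the tool from outside, world axes, zero at the start; "ft_torque": the same for the moment, N m; "grip_width": opening from 0.0 (shut) to 1.0 (fully open).
Only numpy, scipy, OpenCV 4.12 (cv2) and the standard library are available. Lean on these libraries where they do the work, as an engineer would, in place of code of your own. Each camera call takes 0.05 s, during which the arm holds its last target.

### The job

Put the loose tee key fully down on the cam clamp's upright square spindle and turn it counter-clockwise until the jaws are fully open; leave the key on. Then lift the two look-alike bushings in turn to feel which is heavier (that one is tungsten carbide, the other plain steel), without dropping or tipping either, and leave the lighter one standing on the bench. Finish while holding the heavier one upright and centred between the open jaws, about a centimetre above the bed and touching neither bed nor jaws, so that I can close the clamp on it with its lower face free; leave the other things on the bench where they are.

Things in the scene. Friction and masses are not known exactly. Their poses are not given: they have to be found in the camera images.
- tee_key: the loose tee key (160 g), standing on the bench mouth down: a square steel socket 28 mm outside and 28 mm high, with a flat black grip fin on top, 58 mm long (own x), 13 mm thick (own y), from 28 to 57 mm above the origin. Origin: centre of the underside. The socket is a 16 mm square bore from below, its sides parallel to the key's x and y axes, 22 mm deep, with a slightly widened mouth, so it turns about 0.1 rad on the square before it drives it
- spindle_seat (a point): the point on the clamp's spindle axis on top of its round collar, 38 mm above the bench, where the key's underside rests when fully down (the key's origin is then at this point). Above it stands the square end, 14 mm across and 20 mm high, the uppermost 5 mm tapering to 8 mm; its sides are parallel to this point's x and y axes and it turns with the spindle. The key goes on in any of the four quarter-turn positions
- spindle (a joint): angle of the clamp's spindle in rad: 0 = jaws closed, 1.3 = end stop, jaws fully open; it grows as the spindle turns counter-clockwise seen from above. It stays where it is left (stiff, about 0.2 N m); an eccentric on it draws the sliding jaw back by 13 mm in all
- nest (a point): the point on the clamp's bed (16 mm above the bench) midway between the fully open jaws; its y axis points from the sliding jaw to the fixed jaw. The jaw faces are 50 mm wide (along x), 30 mm high above the bed, and 49 mm apart when fully open (36 mm when closed). The spindle's axis is 85 mm from here towards own -y. The base plate is 84 mm by 180 mm and fixed to the bench
- bushing_a: one of two plain bright cylindrical bushings of the same look and size: 40 mm outside diameter, 40 mm high, 18 mm through bore, standing upright. Origin: centre of the underside, z up along the bore. One is about twice as heavy as the other (both weigh between 0.2 and 0.65 kg and differ by at least 0.14 kg); which one it is can only be felt
- bushing_b: the other bushing, see bushing_a
- loupe: bystander: black stand loupe, 39 mm across, 24 mm high; origin under its centre
- marker: bystander: marker pen lying flat, 136 mm long (own y), 16 mm thick; origin under its centre
- puck_3: bystander: round resin specimen mount, 30 mm across, 21 mm high; origin under its centre
- battery_aa: bystander: small battery cell lying flat, 50 mm long (own y), 15 mm thick; origin under its centre
- slide_box: bystander: small white box, 26 by 76 (own y) by 26 mm; origin under its centre

How it is judged (in metres and radians):
On the way, in this order (a step that is already met when the one before it is completed fails the run):
1. the tee key is fully down on the square spindle (horizontal distance between tee_key and spindle_seat below 0.003 m and z of tee_key in the frame of spindle_seat below 0.004 m and angle between tee_key's own z axis and vertical below 0.1 rad), for 0.2 s.
2. the spindle is turned until the jaws are open (value of joint spindle above 1.05 rad), for 0.2 s.
3. the lighter bushing is lifted to be felt, while the bench carries the heavier one (over 4.3 N) (((height (world z) of bushing_a above 0.012 m and contact force between bushing_a and the fingers above 1 N and height (world z) of bushing_b below 0.004 m and contact force between bushing_b and the fingers below 0.1 N and contact force between bushing_b and anything else above 4.3 N) or (height (world z) of bushing_b above 0.012 m and contact force between bushing_b and the fingers above 1 N and height (world z) of bushing_a below 0.004 m and contact force between bushing_a and the fingers below 0.1 N and contact force between bushing_a and anything else above 4.3 N))), for 0.2 s.
4. the heavier bushing is lifted, while the bench carries the lighter one (under 4.3 N) (((height (world z) of bushing_a above 0.012 m and contact force between bushing_a and the fingers above 1 N and height (world z) of bushing_b below 0.004 m and contact force between bushing_b and the fingers below 0.1 N and contact force between bushing_b and anything else between 0.5 and 4.3 N) or (height (world z) of bushing_b above 0.012 m and contact force between bushing_b and the fingers above 1 N and height (world z) of bushing_a below 0.004 m and contact force between bushing_a and the fingers below 0.1 N and contact force between bushing_a and anything else between 0.5 and 4.3 N))), for 0.2 s.
At the end, for the whole second after the job is handed in: Heavier bushing held still, upright (0.12 rad), axis within 7 mm of nest, underside 2-22 mm above the bed, touching neither bed nor jaws; spindle at 1.0 rad or more; tee key released, fully down on it (4 mm in height, 3 mm sideways); lighter bushing released, upright on the bench (all of step 1 and value of joint spindle above 1 rad and contact force between tee_key and the arm below 0.1 N and ((horizontal distance between bushing_a and nest below 0.007 m and z of bushing_a in the frame of nest between 0.002 and 0.022 m and angle between bushing_a's own z axis and vertical below 0.12 rad and linear speed of each of bushing_a, bushing_b below 0.02 m/s and contact force between bushing_a and the fingers above 1 N and contact force between bushing_a and clamp below 0.3 N and height (world z) of bushing_b below 0.004 m and contact force between bushing_b and the fingers below 0.1 N and angle between bushing_b's own z axis and vertical below 0.1 rad and contact force between bushing_b and anything else between 0.5 and 4.3 N) or (horizontal distance between bushing_b and nest below 0.007 m and z of bushing_b in the frame of nest between 0.002 and 0.022 m and angle between bushing_b's own z axis and vertical below 0.12 rad and linear speed of each of bushing_b, bushing_a below 0.02 m/s and contact force between bushing_b and the fingers above 1 N and contact force between bushing_b and clamp below 0.3 N and height (world z) of bushing_a below 0.004 m and contact force between bushing_a and the fingers below 0.1 N and angle between bushing_a's own z axis and vertical below 0.1 rad and contact force between bushing_a and anything else between 0.5 and 4.3 N))); the arm keeps its last pose, push and grip.
It fails at once if a bushing is tipped over (angle between any of bushing_a, bushing_b's own z axis and vertical above 0.6 rad).
It fails at once if a bushing is dropped from more than about 15 mm ((linear speed of bushing_a above 0.55 m/s and contact force between bushing_a and the fingers below 0.05 N) or (linear speed of bushing_b above 0.55 m/s and contact force between bushing_b and the fingers below 0.05 N)).
It fails at once if a bystander is pushed more than 30 mm (distance of any of loupe, marker, puck_3, battery_aa, slide_box from where it was at the start of the episode above 0.03 m).
It also fails if it takes over 72 s, if anything falls off the work surface, if the arm or the gripper's body presses on something with over 40 N, if the wrist force passes 120 N, or if a joint passes its speed limit or range.

## Working session

There is one attempt and no reset: what is moved stays moved. The work goes in short steps, Python scripts to look and compute and a tool call to move; the robot and the scene stay as the last step left them, time stands still between calls to the robot, and variables do not carry over. Pictures are saved under pics/ and viewed, and the job is handed in when it is done.

Besides the shell and the picture viewer there is one more tool, called after "Call:" by a JSON object that holds its "name" and its "arguments", one argument or row to a line. play_rows: Moves the arm, as the interface text tells. Its arguments: {"type":"object","properties":{"plan":{"type":"array","items":{"type":"array","items":{"type":"number"}}},"jaw":{"type":"number"}},"required":["plan"]}

```bash
mkdir -p pics; python3 - <<'E'
from workcell import status, get_image, manip
import cv2
print(status.observe(), manip.tip_reach)
for n in ("scene","top"):
    d=get_image(n); cv2.imwrite(f"pics/{n}0.png",d["img"][:,:,::-1])
    print(n,{k:v for k,v in d.items() if k!="img"})
E
```

```text
{'t': 0.0, 'joint_pos': array([ 9.92935685e-01,  1.59077533e-01,  1.59823675e+00,  3.58251261e-05,
        1.38618748e+00, -2.10117149e-01]), 'qd': array([-0.00137889,  0.00088651, -0.00110535,  0.00044322,  0.00101046,
       -0.0004409 ]), 'tau': array([ 4.41766570e-04, -3.96002269e+01, -3.31429446e+01, -2.48010856e-04,
        8.35105515e-03, -5.93708720e-06]), 'eef_pos': array([206.418882  , 536.05962802, 244.29860361]), 'tcp_rot': array([-3.13973287e+00, -4.32620811e-04,  2.77384215e+00]), 'ft_force': array([0.36200286, 0.17970856, 0.90439945]), 'ft_torque': array([ 0.01125318,  0.01439879, -0.00743461]), 'grip_width': 0.9989154805482977} 14.0
scene {'fov_y': 42.534627286262065, 'cx': 319.79868073030985, 'cy': 203.10358473168918, 'xyz': array([-115.12205288, 1044.75281804, 1034.69978004]), 'attitude': array([-2.24439442,  0.00559645, -2.61351305])}
top {'fov_y': 53.55927439571541, 'cx': 319.6085262487066, 'cy': 197.13255645908072, 'xyz': array([315.32127861,  29.95838362, 933.41865379]), 'attitude': array([-2.90617579, -0.00607273, -1.71053461])}
```

View pics/scene0.png

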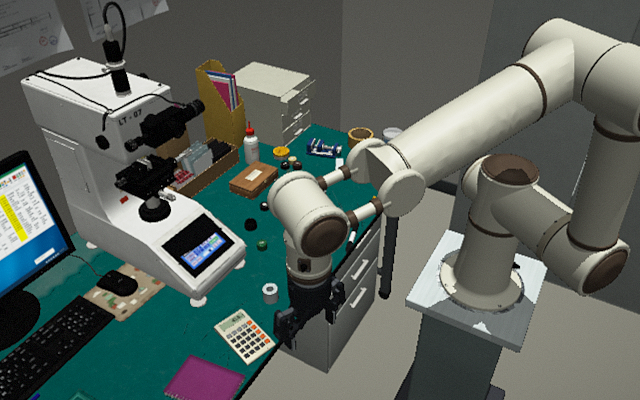

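View pics/top0.png

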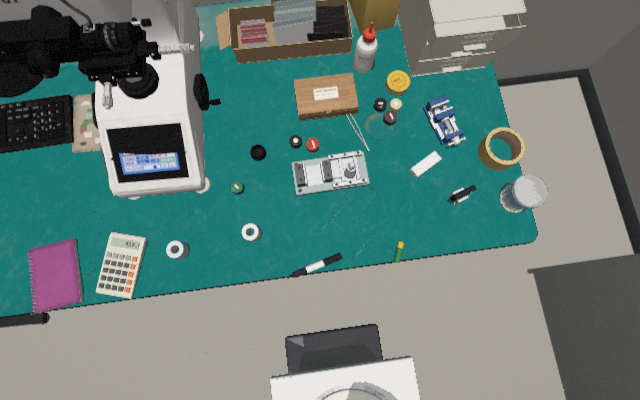

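```bash
cat > h.py <<'E'
import numpy as np, cv2
from workcell import status, get_image, manip
from scipy.spatial.transform import Rotation as R
def ray(d,u,v):
    f=d["img"].shape[0]/2/np.tan(np.radians(d["fov_y"])/2)
    r=R.from_euler('xyz',d["attitude"]).as_matrix()@np.array([(u-d["cx"])/f,(v-d["cy"])/f,1]); return d["xyz"],r
def onz(d,u,v,z):
    o,r=ray(d,u,v); return o+r*(z-o[2])/r[2]
def proj(d,p):
    f=d["img"].shape[0]/2/np.tan(np.radians(d["fov_y"])/2)
    c=R.from_euler('xyz',d["attitude"]).as_matrix().T@(np.array(p,float)-d["xyz"]); return np.array([d["cx"]+f*c[0]/c[2],d["cy"]+f*c[1]/c[2]])
def tri(a,pa,b,pb):
    o1,r1=ray(a,*pa);o2,r2=ray(b,*pb);r1=r1/np.linalg.norm(r1);r2=r2/np.linalg.norm(r2)
    s=np.linalg.lstsq(np.stack([r1,-r2],1),o2-o1,rcond=None)[0]
    p,q=o1+s[0]*r1,o2+s[1]*r2; return (p+q)/2,np.linalg.norm(p-q)
def crop(d,x0,y0,w,h,k,fn):
    c=cv2.resize(d["img"][y0:y0+h,x0:x0+w],None,fx=k,fy=k,interpolation=cv2.INTER_CUBIC)
    for i in range(0,w,10):
        cv2.putText(c,str(x0+i),(i*k,8),0,.3,(255,255,0)); c[:4,i*k]=255
    for i in range(0,h,10):
        cv2.putText(c,str(y0+i),(0,i*k+4),0,.3,(255,255,0))
    cv2.imwrite(fn,c[:,:,::-1])
E
python3 - <<'E'
from h import *
d=get_image("top")
crop(d,280,140,100,65,8,"pics/t_clamp.png")
crop(d,370,90,130,120,5,"pics/t_right.png")
crop(d,150,130,180,150,4,"pics/t_left.png")
for u,v in [(250,232),(176,250),(350,173),(462,194),(301,175)]: print(onz(d,u,v,40).round(0))
E
```

```text
[468. 162.  40.]
[450. 331.  40.]
[575. -84.  40.]
[ 489. -335.   40.]
[586.  31.  40.]
```

View pics/t_clamp.png

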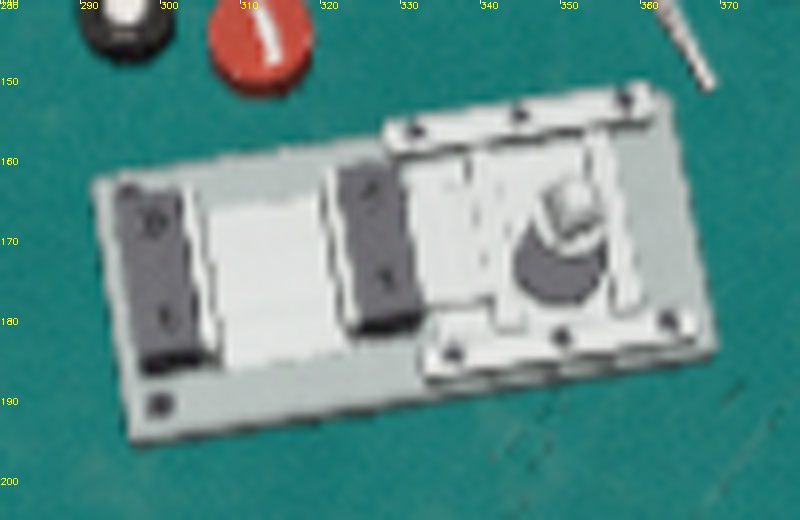

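View pics/t_right.png

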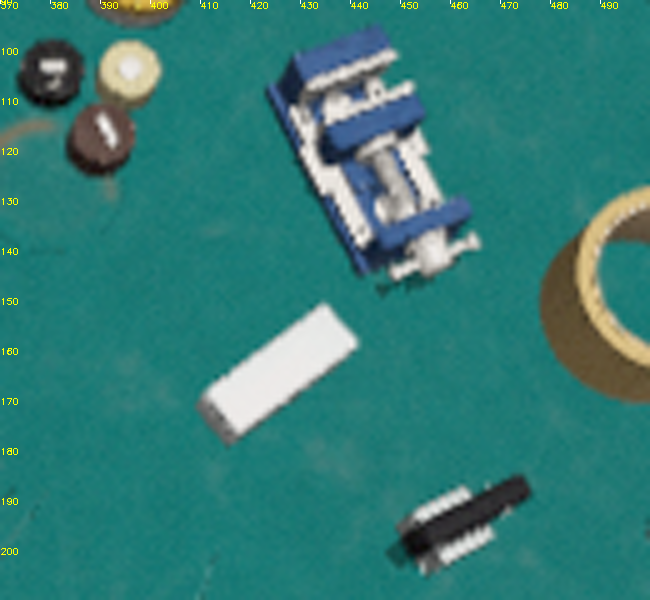

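View pics/t_left.png

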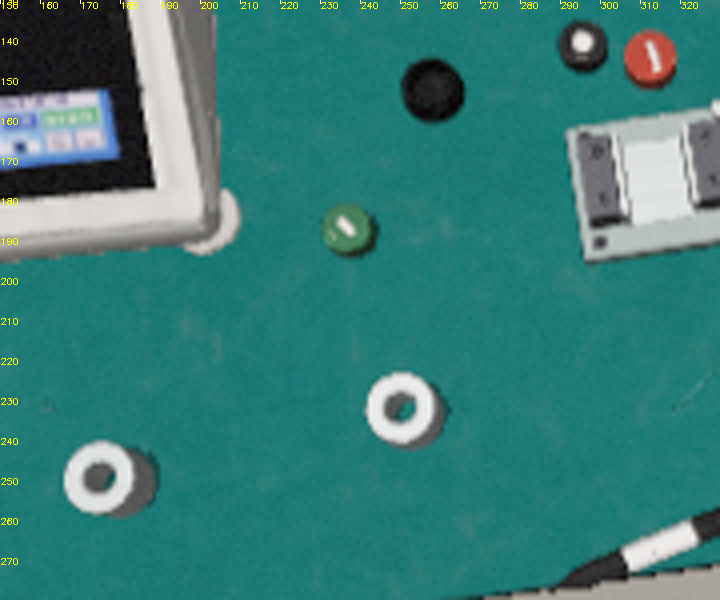

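```bash
python3 - <<'E'
from h import *
d=get_image("scene")
for n,p in dict(bA=(468,162,40),bB=(450,331,40),spin=(575,-84,58),key=(489,-335,57),nest=(586,0,16),tcp=(206,536,244)).items(): print(n,proj(d,p).round(0))
t=get_image("top")
# microscope extent etc: estimate
for u,v in [(205,190),(110,195),(300,275),(342,257),(352,240)]: print(onz(t,u,v,0).round(0))
s=status.observe(); print(R.from_euler('xyz',s['tcp_rot']).as_matrix().round(3))
E
```

```text
bA [301. 245.]
bB [272. 287.]
spin [313. 184.]
key [371. 154.]
nest [296. 207.]
tcp [311. 333.]
[592. 266.   0.]
[611. 494.   0.]
[359.  64.   0.]
[386. -39.   0.]
[423. -68.   0.]
[[-0.933  0.36  -0.   ]
 [ 0.36   0.933 -0.001]
 [ 0.    -0.001 -1.   ]]
```

```bash
python3 - <<'E'
from h import *
d=get_image("scene")
t=get_image("top")
for p in [(300,-200,300),(300,-200,150),(300,-100,250),(350,-450,250),(500,-600,250)]: print(p,proj(d,p).round(0))
a=onz(t,451,199.6,57);b=onz(t,475,187,57);v=b-a;print('key fin',a,b,np.linalg.norm(v),np.degrees(np.arctan2(v[1],v[0])))
# clamp base long axis: corners crop
C=[onz(t,280+x/8,140+y/8,16)for x,y in[(95,178),(135,440),(715,350),(665,95)]]
print(np.round(C,1)); 
for i,j in((3,0),(2,1),(0,1),(3,2)):
    v=C[j]-C[i];print(np.linalg.norm(v),np.degrees(np.arctan2(v[1],v[0])))
E
```

```text
(300, -200, 300) [416. 123.]
(300, -200, 150) [410. 166.]
(300, -100, 250) [400. 154.]
(350, -450, 250) [429.  99.]
(500, -600, 250) [404.  73.]
key fin [ 475.82207302 -299.94637439   57.        ] [ 497.28910854 -361.00431108   57.        ] 64.72175250500459 -70.62910662042125
[[ 628.1   48.4   16. ]
 [ 545.1   46.7   16. ]
 [ 548.7 -129.2   16. ]
 [ 630.7 -127.7   16. ]]
176.11071440563128 90.82988732202514
175.9774580773862 91.17703401237692
83.02466574498459 -178.82489184268601
81.95775095763001 -178.9158152265334
```

Call:
{"name": "play_rows", "arguments": {
  "plan": [
    [-302,-244,-40,50],
    [-302,-244,-40,50],
    [-302,-244,-40,50],
    [-302,-244,-40,50],
    [-302,-244,-40,50],
    [-302,-244,-40,50],
    [-302,-244,-40,50],
    [-302,-244,-40,50]
  ]
}}

```text
t: 1.35
eef_pos: [401.0, 199.9, 285.2]
tcp_rot: [-3.141, -0.0, 1.899]
ft_force: [0.5, 0.7, 0.3]
grip_width: 1.0
```

Call:
{"name": "play_rows", "arguments": {
  "plan": [
    [-451,-165,0,0],
    [-451,-165,0,0],
    [-451,-165,0,0],
    [-451,-165,0,0],
    [-451,-165,0,0],
    [-451,-165,0,0],
    [-451,-165,0,0],
    [-451,-165,0,0]
  ]
}}

```text
t: 2.35
eef_pos: [390.9, -280.8, 284.7]
tcp_rot: [3.142, -0.001, 1.9]
ft_force: [0.2, -0.0, 0.5]
grip_width: 1.002
```

```bash
python3 - <<'E'
from h import *
d=get_image("scene"); cv2.imwrite("pics/s1.png",d["img"][:,:,::-1])
crop(d,230,120,160,140,5,"pics/s1c.png")
t=get_image("top"); cv2.imwrite("pics/t1.png",t["img"][:,:,::-1])
E
```

```text
(no output)
```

View pics/s1c.png

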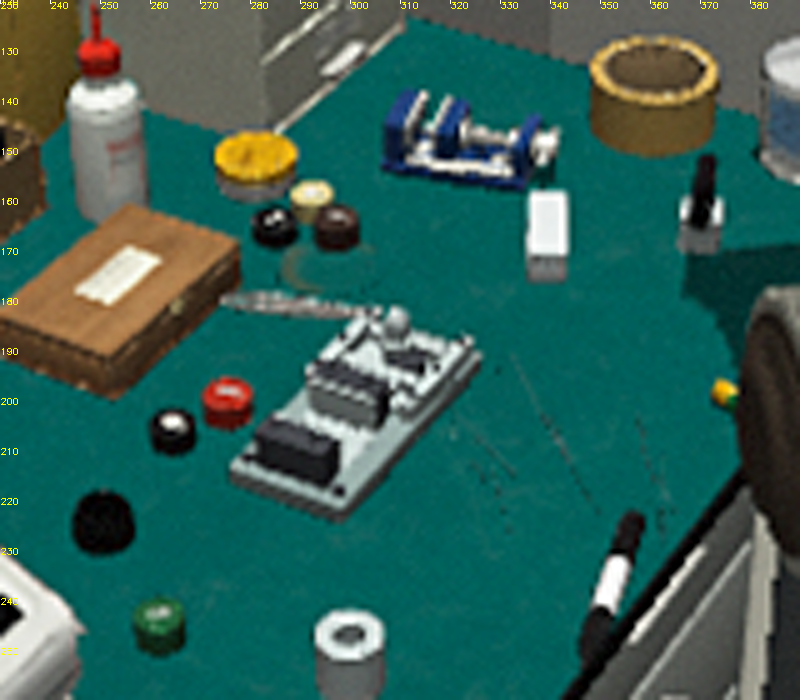

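View pics/t1.png

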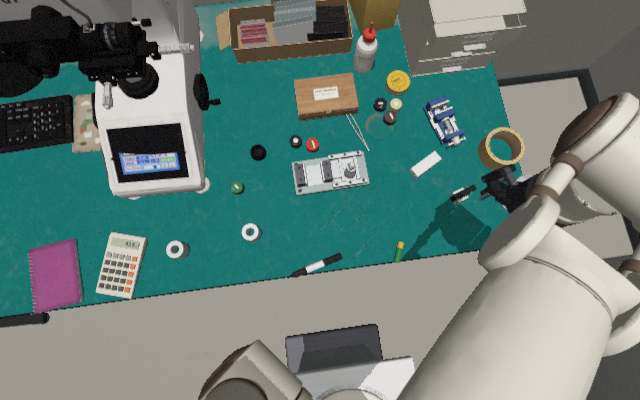

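```bash
python3 - <<'E'
from h import *
d=get_image("scene"); t=get_image("top")
np.savez("v1.npz",s=d["img"],t=t["img"])
crop(d,290,170,40,30,20,"pics/s2spin.png")
crop(d,355,145,40,30,20,"pics/s2key.png")
crop(t,335,155,40,30,20,"pics/t2spin.png")
crop(t,445,178,40,30,20,"pics/t2key.png")
E
```

```text
(no output)
```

View pics/s2spin.png

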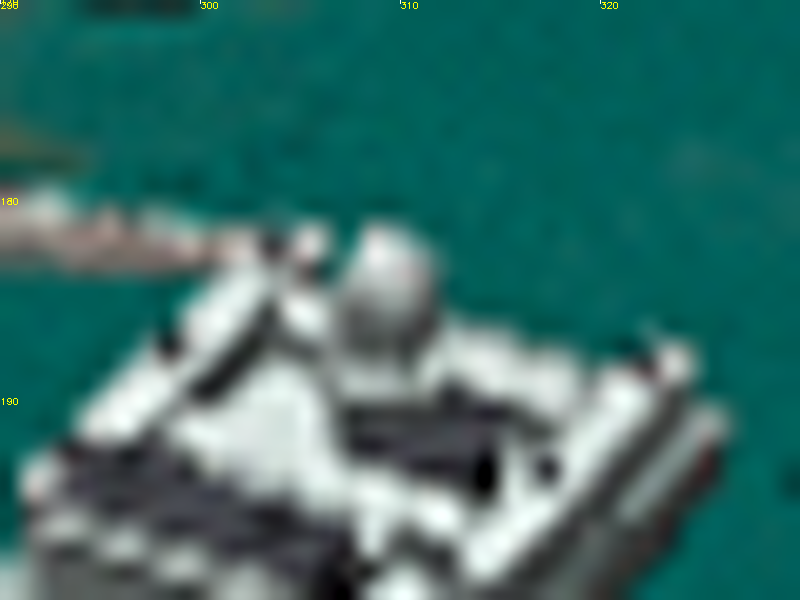

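View pics/s2key.png

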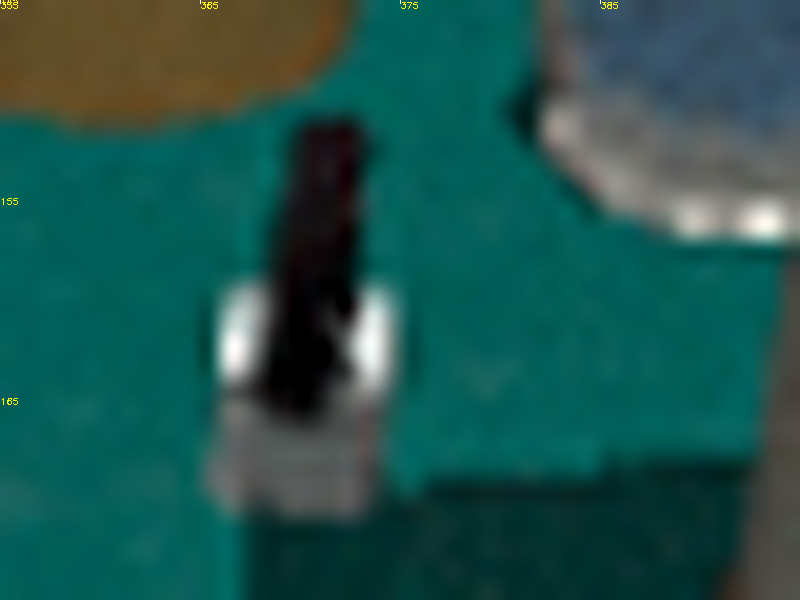

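View pics/t2spin.png

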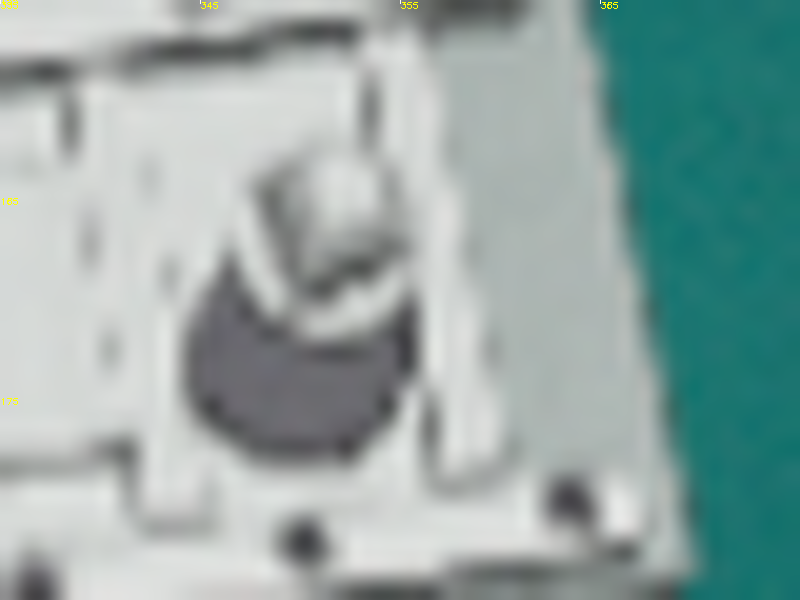

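View pics/t2key.png

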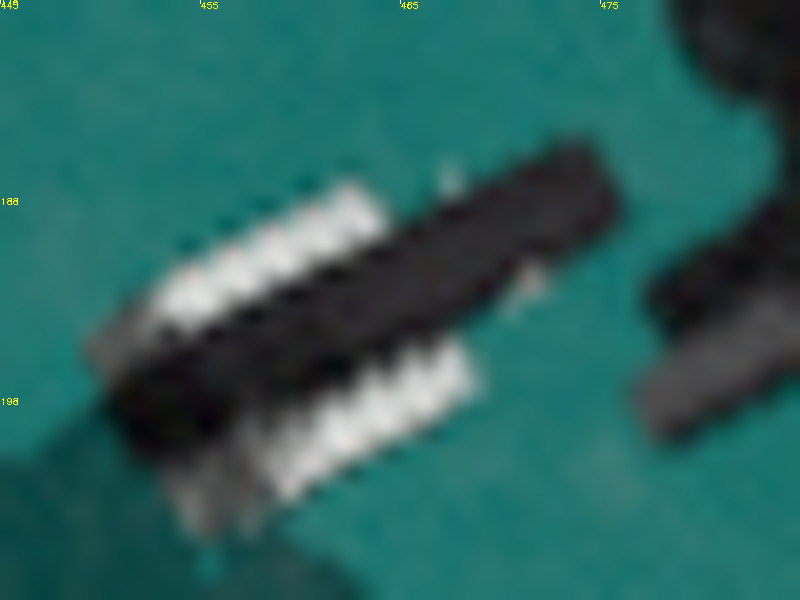

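```bash
python3 - <<'E'
from h import *
d=get_image("scene"); t=get_image("top")
c=lambda x0,y0,X,Y,k=20:(x0+(X+.5)/k-.5,y0+(Y+.5)/k-.5)
print('sockettop',tri(t,c(445,178,317,340),d,c(355,145,302,342)))
print('fin far end',tri(t,c(445,178,607,165),d,c(355,145,332,122)))
print('spin top',tri(t,c(335,155,345,195),d,c(290,170,393,245)))
q=[onz(t,*c(445,178,*p),28) for p in((345,180),(480,375),(290,500),(155,300))]
print(np.round(q,1),np.mean(q,0))
for i,j in((3,0),(2,1),(1,0),(2,3)):
    v=q[j]-q[i];print(np.linalg.norm(v),np.degrees(np.arctan2(v[1],v[0])))
print('fin edge',[onz(t,*c(445,178,*p),57).round(1) for p in((590,135),(625,195),(110,405),(150,460))])
print('spin z58',onz(t,*c(335,155,345,195),58),onz(d,*c(290,170,393,245),58))
def draw(d,pts,x0,y0,w,h,k,fn):
    im=cv2.resize(d["img"][y0:y0+h,x0:x0+w],None,fx=k,fy=k,interpolation=cv2.INTER_CUBIC)
    for poly,col in pts:
        P=np.array([((proj(d,p)-(x0,y0)+.5)*k-.5) for p in poly]).round().astype(int)
        cv2.polylines(im,[P],True,col,1)
    cv2.imwrite(fn,im[:,:,::-1])
E
```

```text
sockettop (array([ 492.84985166, -336.87687371,   22.73284808]), np.float64(3.7147299623029912))
fin far end (array([ 502.66056251, -364.00529377,   50.1722944 ]), np.float64(2.264871345666062))
spin top (array([591.22404216, -89.22908035,  56.5771977 ]), np.float64(1.9347027554985363))
[[ 508.8 -343.1   28. ]
 [ 483.3 -353.6   28. ]
 [ 471.6 -328.    28. ]
 [ 497.5 -317.6   28. ]] [ 490.30702927 -335.56582171   28.        ]
27.899573587948773 -66.20710999284195
28.097183238423348 -65.4297375368519
27.548121903017734 22.411042612471014
27.934534566066525 22.030003710451307
fin edge [array([ 503.9, -360.3,   57. ]), array([ 496.4, -362.6,   57. ]), array([ 480.3, -298.7,   57. ]), array([ 473.4, -301.8,   57. ])]
spin z58 [589.83382185 -89.35397597  58.        ] [591.23176075 -87.49221709  58.        ]
```

```bash
cat >> h.py <<'E'
def overlay(d,polys,x0,y0,w,h,k,fn):
    im=cv2.resize(d["img"][y0:y0+h,x0:x0+w],None,fx=k,fy=k,interpolation=cv2.INTER_CUBIC)
    for poly,col in polys:
        P=np.array([((proj(d,p)-(x0,y0)+.5)*k-.5) for p in poly]).round().astype(int)
        cv2.polylines(im,[P],True,col,1)
    cv2.imwrite(fn,im[:,:,::-1])
def rect(x,y,z,yaw,a,b):
    c,s=np.cos(yaw),np.sin(yaw)
    return [(x+c*i*a/2-s*j*b/2,y+s*i*a/2+c*j*b/2,z) for i,j in((1,1),(1,-1),(-1,-1),(-1,1))]
def circ(x,y,z,r,n=32): return [(x+r*np.cos(a),y+r*np.sin(a),z) for a in np.linspace(0,2*np.pi,n,endpoint=False)]
def key(x,y,z,yaw):
    return [(rect(x,y,z,yaw,28,28),(255,255,0)),(rect(x,y,z+28,yaw,28,28),(255,0,0)),(rect(x,y,z+28,yaw,58,13),(0,255,0)),(rect(x,y,z+57,yaw,58,13),(0,255,255))]
E
python3 - <<'E'
from h import *
d=get_image("scene"); t=get_image("top")
K=key(490.3,-335.6,0,np.radians(-67.5))
overlay(t,K,445,178,40,30,20,"pics/ot.png"); overlay(d,K,355,145,40,30,20,"pics/os.png")
a=cv2.imread("pics/ot.png");b=cv2.imread("pics/os.png")
cv2.imwrite("pics/o1.png",cv2.resize(np.vstack([a,b]),(400*1,600)))
E
```

```text
(no output)
```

View pics/ot.png

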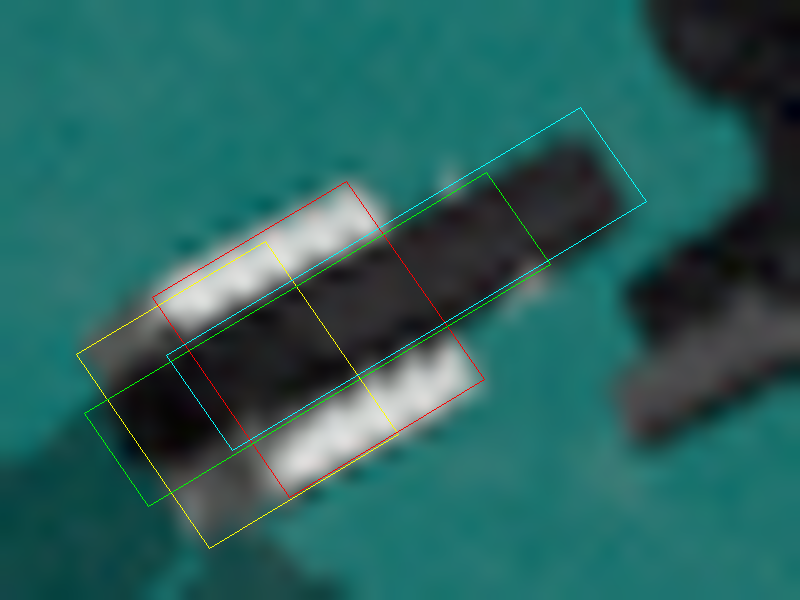

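View pics/os.png

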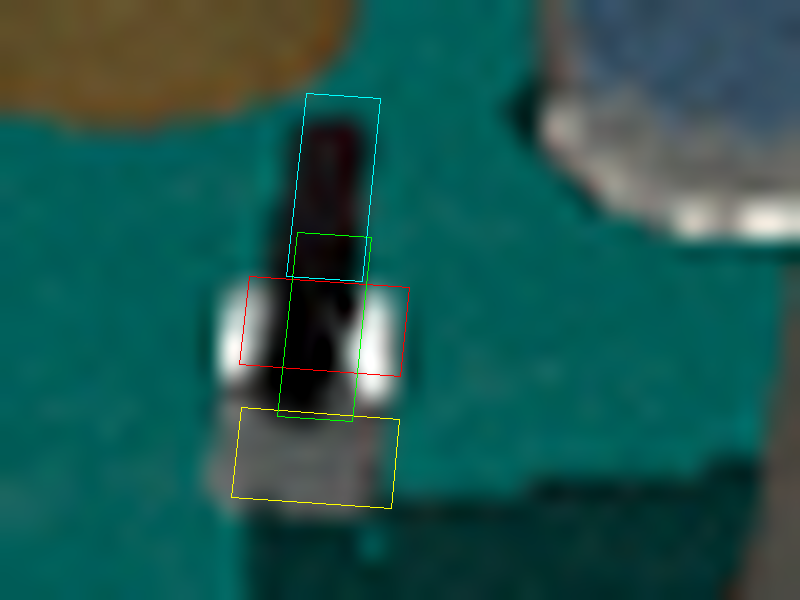

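Call:
{"name": "play_rows", "arguments": {
  "plan": [
    [-84,76,40,-3],
    [-84,76,100,-3],
    [-84,76,165,-3],
    [-84,76,165,-3],
    [-84,76,165,-3]
  ]
}}

```text
t: 3.38
eef_pos: [489.0, -330.6, 117.2]
tcp_rot: [-3.139, -0.006, 1.956]
ft_force: [0.2, -0.1, 0.4]
grip_width: 1.005
```

```bash
python3 - <<'E'
from h import *
d=get_image("scene"); t=get_image("top")
crop(t,420,160,90,66,8,"pics/t3.png");crop(d,340,110,70,70,8,"pics/s3.png")
print(status.observe()['eef_pos'],status.observe()['tcp_rot'])
E
```

```text
[ 490.73326304 -333.09292857  121.65181213] [3.14087829e+00 1.25480833e-03 1.95508597e+00]
```

View pics/t3.png

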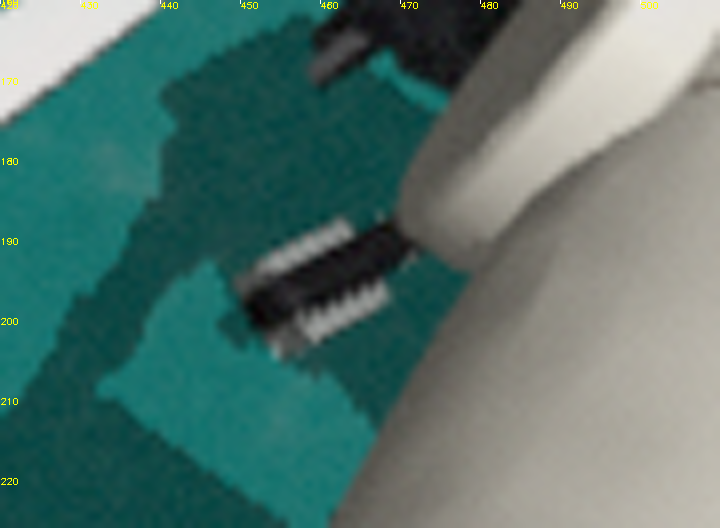

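View pics/s3.png

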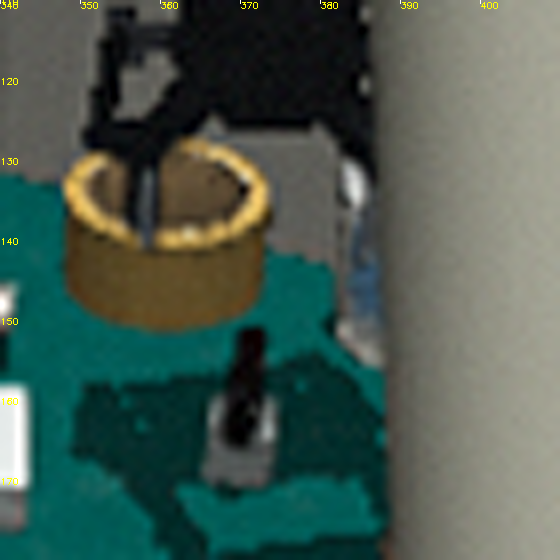

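Call:
{"name": "play_rows", "arguments": {
  "plan": [
    [-2,-1,40,0],
    [-2,-1,76,0],
    [-2,-1,76,0],
    [-2,-1,76,0]
  ]
}}

```text
t: 3.98
eef_pos: [492.1, -336.7, 48.7]
tcp_rot: [3.139, 0.006, 1.955]
ft_force: [0.5, -0.3, 0.4]
grip_width: 1.0
```

```bash
python3 - <<'E'
from h import *
d=get_image("scene"); t=get_image("top")
crop(d,330,110,90,70,8,"pics/s4.png")
s=status.observe();print(s['eef_pos'],s['tcp_rot'],s['ft_force'])
E
```

```text
[ 492.1348954  -336.83976476   48.68517681] [3.13899785 0.00593927 1.95522519] [ 0.62489209 -0.13866184  0.4861492 ]
```

View pics/s4.png

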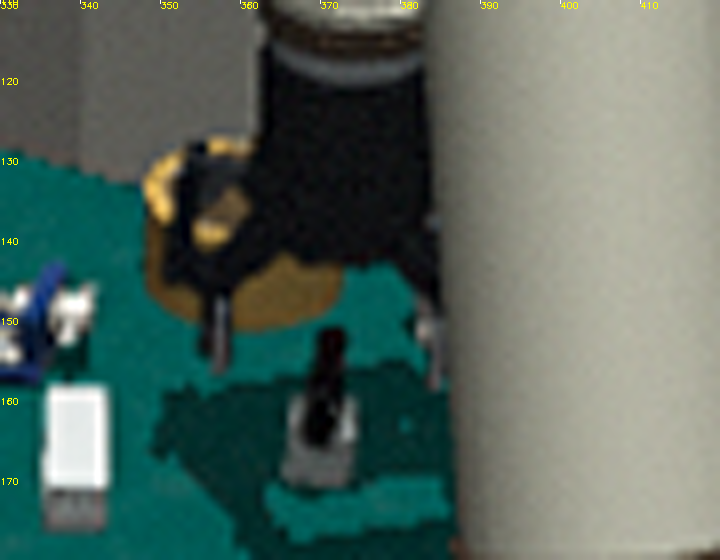

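Call:
{"name": "play_rows", "arguments": {
  "jaw": -1,
  "plan": [
    [1,-1,3,0],
    [1,-1,3,0],
    [1,-1,3,0],
    [1,-1,3,0],
    [1,-1,3,0],
    [1,-1,3,0],
    [1,-1,3,0]
  ]
}}

```text
t: 4.95
eef_pos: [490.9, -336.3, 45.7]
tcp_rot: [3.139, 0.006, 1.955]
ft_force: [-0.5, 0.3, 1.6]
grip_width: 0.137
```

```bash
python3 - <<'E'
from h import *
d=get_image("scene"); t=get_image("top")
crop(d,330,110,90,70,8,"pics/s5.png")
s=status.observe();print(s)
E
```

```text
{'t': 5.05, 'joint_pos': array([-8.03633128e-01,  4.34766751e-01,  1.68310812e+00,  2.54272457e-04,
        1.01719069e+00, -1.18817279e+00]), 'qd': array([ 0.000509  , -0.00075669, -0.001778  , -0.00098583,  0.00043693,
       -0.00094482]), 'tau': array([-2.39743553e-01, -4.46338928e+01, -2.74511254e+01, -1.28551321e-01,
        2.06133508e-02, -6.34798416e-03]), 'eef_pos': array([ 490.89874393, -336.30285726,   45.66749721]), 'tcp_rot': array([3.13895424, 0.00597401, 1.95519513]), 'ft_force': array([0.26504659, 0.56373829, 0.07184448]), 'ft_torque': array([ 0.08456413, -0.0494374 ,  0.00283016]), 'grip_width': 0.13932419048733063}
```

View pics/s5.png

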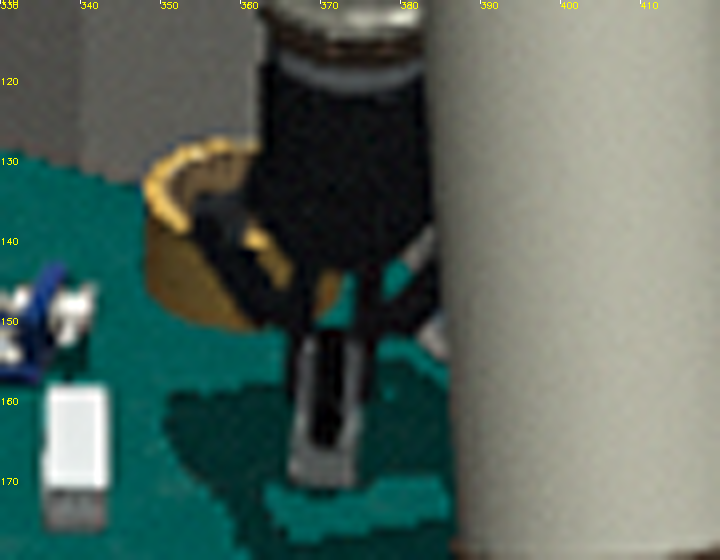

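Call:
{"name": "play_rows", "arguments": {
  "plan": [
    [0,0,-50,0],
    [0,0,-95,0],
    [40,37,-95,0],
    [90,85,-95,5],
    [140,134,-95,5],
    [193,185,-95,5],
    [193,185,-95,5],
    [193,185,-95,5]
  ]
}}

```text
t: 6.05
eef_pos: [589.5, -85.6, 139.4]
tcp_rot: [3.139, 0.005, 1.871]
ft_force: [-0.7, 0.1, -1.7]
grip_width: 0.14
```

```bash
python3 - <<'E'
from h import *
d=get_image("scene"); t=get_image("top")
crop(d,270,140,80,60,10,"pics/s6.png"); crop(t,310,130,80,60,10,"pics/t6.png")
s=status.observe();print(s['eef_pos'],s['tcp_rot'],s['ft_force'],s['grip_width'])
E
```

```text
[589.11250918 -87.94438091 139.54858999] [3.13948927 0.0056834  1.86819381] [-0.25234074 -0.11547075 -1.79070158] 0.1388161579192725
```

View pics/s6.png

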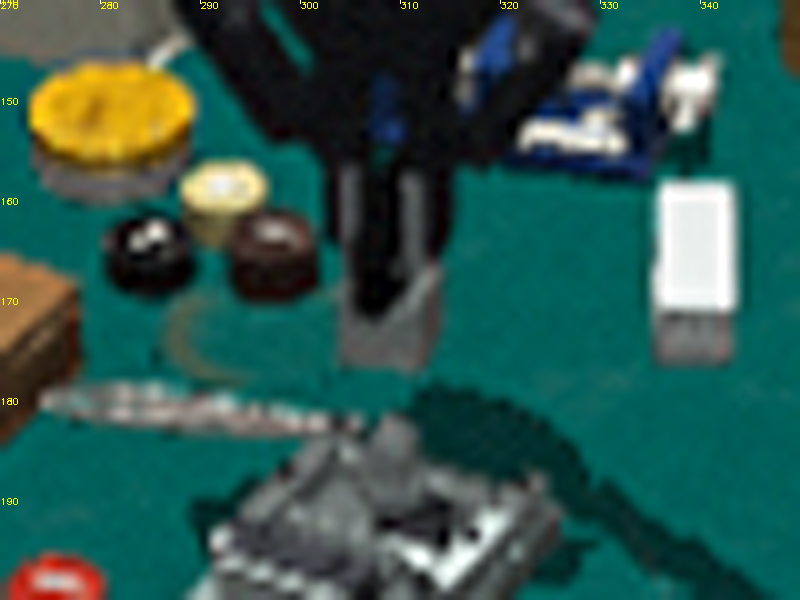

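View pics/t6.png

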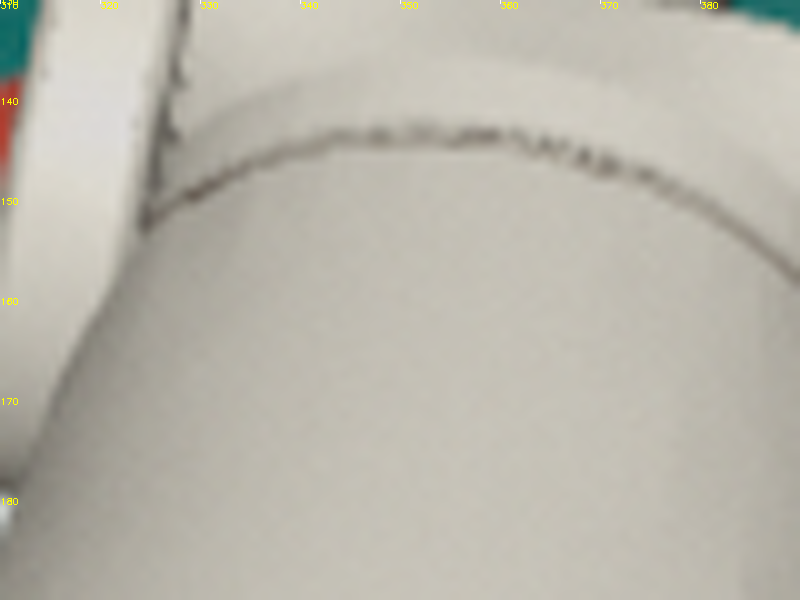

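```bash
python3 - <<'E'
from h import *
d=get_image("scene"); t=get_image("top"); t["img"]=np.load("v1.npz")["t"]
def sp(x,y,yaw): return [(rect(x,y,58,yaw,8,8),(255,0,0)),(rect(x,y,53,yaw,14,14),(0,255,0)),(rect(x,y,38,yaw,14,14),(255,255,0)),(circ(x,y,38,11.5),(0,0,255))]
overlay(t,sp(589.8,-88.8,np.radians(17)),335,155,40,30,20,"pics/ot7.png")
yaw=1.868;c,s=np.cos(yaw),np.sin(yaw)
k=key(589.1+c*.9,-87.9+s*.9,139.5-45.7,yaw-np.pi)
overlay(d,k+sp(589.8,-88.8,np.radians(17)),290,145,40,60,10,"pics/os7.png")
cv2.imwrite("pics/os7.png",cv2.resize(cv2.imread("pics/os7.png"),None,fx=1,fy=1))
E
```

```text
(no output)
```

View pics/ot7.png

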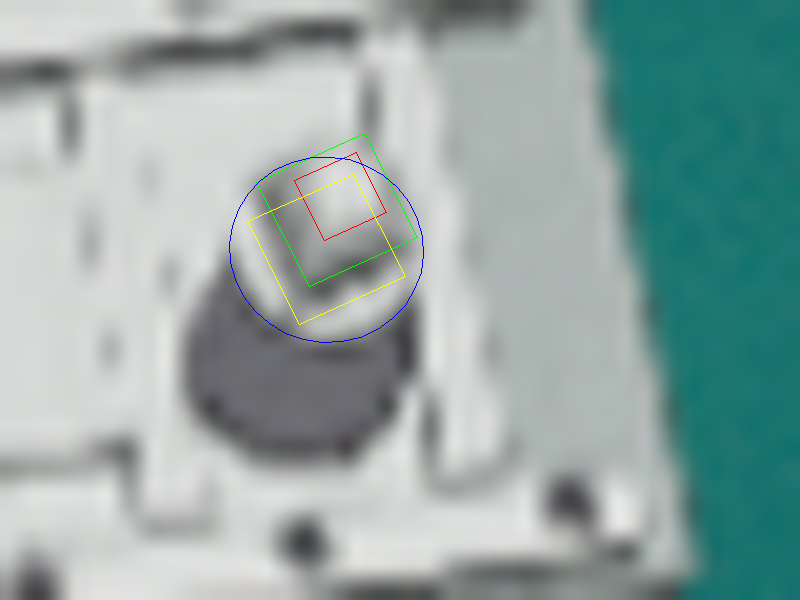

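View pics/os7.png

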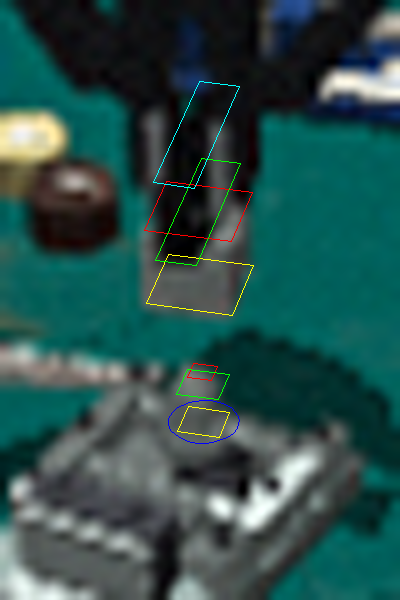

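Call:
{"name": "play_rows", "arguments": {
  "plan": [
    [-2,0,20,0],
    [-2,0,33,0],
    [-2,0,33,0],
    [-2,0,33,0]
  ]
}}

```text
t: 6.75
eef_pos: [589.8, -90.9, 106.7]
tcp_rot: [3.139, 0.006, 1.866]
ft_force: [0.7, 0.4, -2.0]
grip_width: 0.137
```

```bash
python3 - <<'E'
from h import *
d=get_image("scene")
crop(d,285,150,50,45,16,"pics/s8.png")
s=status.observe();print(s['eef_pos'],s['tcp_rot'],s['ft_force'],s['grip_width'])
E
```

```text
[590.05723558 -90.86208331 107.10500957] [3.13865646 0.00598903 1.86652438] [ 0.73006153 -0.56537528 -1.49520547] 0.13785739134694086
```

View pics/s8.png

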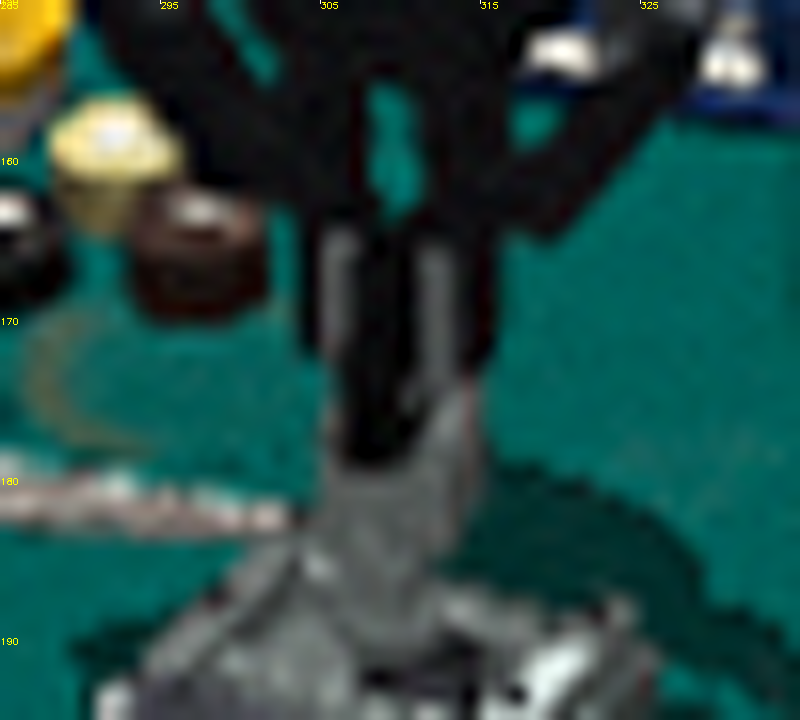

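Call:
{"name": "play_rows", "arguments": {
  "plan": [
    [1,-0.4,0,0],
    [1,-0.4,4,0],
    [1,-0.4,8,0],
    [1,-0.4,12,0],
    [1,-0.4,12,0]
  ]
}}

```text
t: 7.42
eef_pos: [591.2, -90.2, 95.3]
tcp_rot: [3.134, 0.008, 1.866]
ft_force: [7.1, 0.8, -4.5]
grip_width: 0.142
```

Call:
{"name": "play_rows", "arguments": {
  "plan": [
    [0,0.3,0,0],
    [0,0.3,4,0],
    [0,0.3,8,0],
    [0,0.3,11,0],
    [0,0.3,11,0]
  ]
}}

```text
t: 8.05
eef_pos: [591.8, -90.1, 84.0]
tcp_rot: [3.134, 0.008, 1.866]
ft_force: [4.3, 1.6, -2.8]
grip_width: 0.136
```

```bash
python3 - <<'E'
from h import *
d=get_image("scene")
crop(d,285,150,50,45,16,"pics/s9.png")
s=status.observe();print(s['eef_pos'],s['tcp_rot'],s['ft_force'],s['ft_torque'],s['grip_width'])
E
```

```text
[591.73726897 -90.09705814  83.97790004] [3.13372951 0.00784896 1.86597896] [ 4.9050077   1.52353507 -2.68464816] [ 0.23947951 -0.87079692 -0.0508687 ] 0.13852734001204203
```

View pics/s9.png

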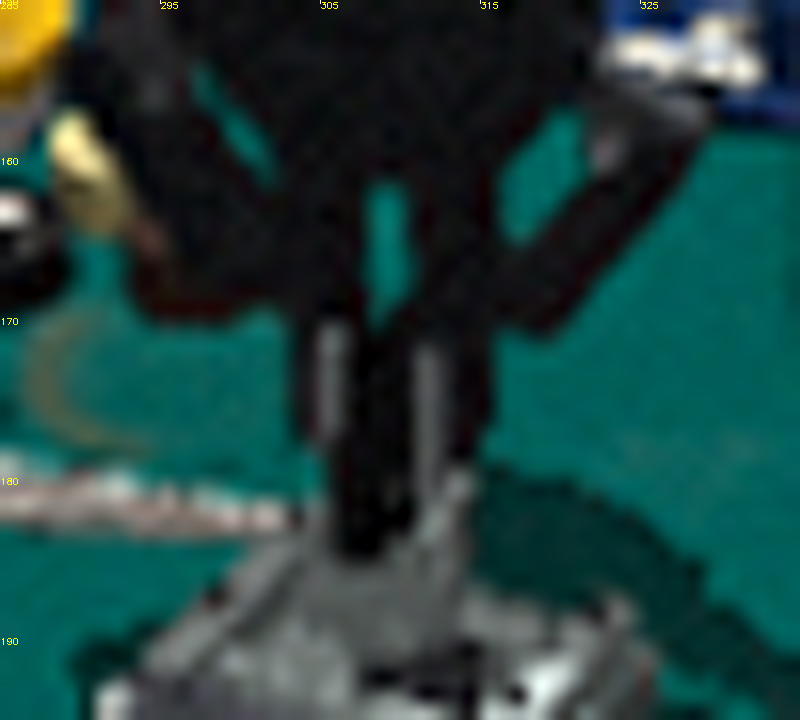

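Call:
{"name": "play_rows", "arguments": {
  "plan": [
    [0,0.7,1.5,0],
    [0,0.7,1.5,0],
    [0,0.7,1.5,0]
  ]
}}

```text
t: 8.48
eef_pos: [592.1, -90.1, 83.5]
tcp_rot: [3.135, 0.008, 1.866]
ft_force: [-1.3, 1.1, 7.3]
grip_width: 0.141
```

Call:
{"name": "play_rows", "arguments": {
  "plan": [
    [0,0,0,-8],
    [0.1,0.1,0,-16],
    [0.2,0.2,0,-24],
    [0.3,0.4,0,-32],
    [0.4,0.5,0,-40],
    [0.4,0.5,0,-40]
  ]
}}

```text
t: 9.22
eef_pos: [593.1, -88.9, 83.7]
tcp_rot: [3.14, 0.011, 2.565]
ft_force: [5.7, 3.8, 0.0]
grip_width: 0.137
```

```bash
python3 - <<'E'
from h import *
s=status.observe();print(s['eef_pos'],s['tcp_rot'],s['ft_force'],s['ft_torque'],s['grip_width'])
E
```

```text
[593.06517604 -88.87204071  83.74566663] [3.13974992 0.01070454 2.56502334] [5.70566662 3.82872721 0.04461788] [ 0.73488902 -0.96917064 -0.08585065] 0.1374205172560895
```

Call:
{"name": "play_rows", "arguments": {
  "plan": [
    [0,0.4,0,-8],
    [0,0.4,0,-16],
    [0,0.4,0,-24],
    [0,0.4,0,-32],
    [0,0.4,0,-37],
    [0,0.4,0,-37]
  ]
}}

```text
t: 9.98
eef_pos: [593.3, -88.0, 83.7]
tcp_rot: [-3.138, 0.01, -3.075]
ft_force: [4.6, 3.5, -0.7]
grip_width: 0.135
```

```bash
python3 - <<'E'
from h import *
s=status.observe();print(s['eef_pos'],s['tcp_rot'],s['ft_force'],s['ft_torque'],s['grip_width'])
E
```

```text
[593.33989155 -88.00208226  83.7116842 ] [-3.13797358  0.00991927 -3.07455815] [ 4.57211291  3.47944937 -0.66068015] [ 0.75616655 -0.72015477 -0.53304055] 0.13497526774748994
```

Call:
{"name": "play_rows", "arguments": {
  "plan": [
    [0,0.3,0,-4],
    [0,0.3,0,-4]
  ]
}}

```text
t: 10.22
eef_pos: [593.3, -87.8, 83.7]
tcp_rot: [-3.137, 0.01, -3.008]
ft_force: [3.0, 1.4, -0.1]
grip_width: 0.137
```

```bash
python3 - <<'E'
from h import *
s=status.observe();print(s['eef_pos'],s['tcp_rot'],s['ft_force'],s['ft_torque'],s['grip_width'])
d=get_image("scene")
crop(d,265,160,70,60,11,"pics/s10.png")
E
```

```text
[593.34012894 -87.83988158  83.71387931] [-3.13743267  0.00979224 -3.00810004] [ 3.0120951   1.41530152 -0.08752075] [ 0.27334215 -0.62051879 -0.86192804] 0.1368706855730132
```

View pics/s10.png

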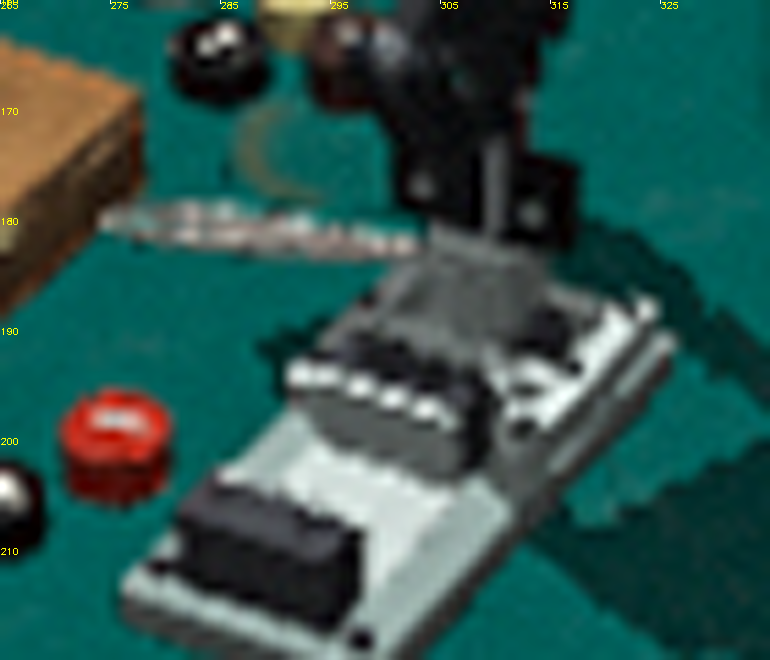

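Call:
{"name": "play_rows", "arguments": {
  "jaw": 1,
  "plan": [
    [0,0,0,2],
    [0,0,0,2],
    [0,0,0,2],
    [0,0,0,2],
    [0,0,0,2]
  ]
}}

```text
t: 10.9
eef_pos: [593.3, -87.9, 83.7]
tcp_rot: [-3.138, 0.01, -3.043]
ft_force: [0.4, -0.8, 0.2]
grip_width: 1.003
```

Call:
{"name": "play_rows", "arguments": {
  "plan": [
    [0,0,-40,0],
    [0,0,-90,0],
    [0,0,-140,0],
    [0,0,-140,0]
  ]
}}

```text
t: 11.4
eef_pos: [594.7, -88.4, 229.6]
tcp_rot: [-3.133, 0.019, -3.042]
ft_force: [-0.3, -0.2, 0.2]
grip_width: 0.995
```

```bash
python3 - <<'E'
from h import *
d=get_image("scene"); t=get_image("top")
np.savez("v2.npz",s=d["img"],t=t["img"])
cv2.imwrite("pics/t11.png",t["img"][:,:,::-1])
crop(d,265,160,70,60,11,"pics/s11.png")
crop(d,250,220,80,90,8,"pics/s11b.png")
crop(t,155,215,110,55,7,"pics/t11b.png")
E
```

```text
(no output)
```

View pics/t11.png

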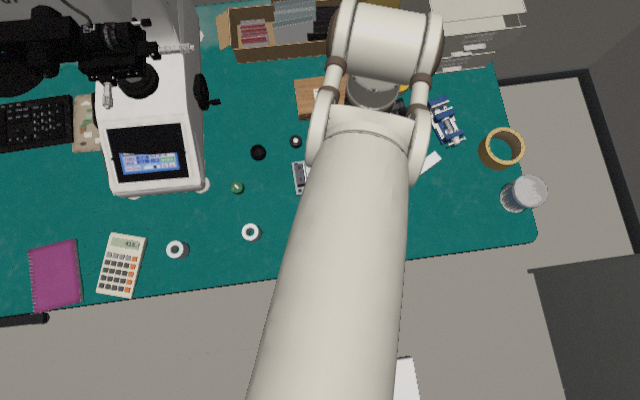

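View pics/s11.png

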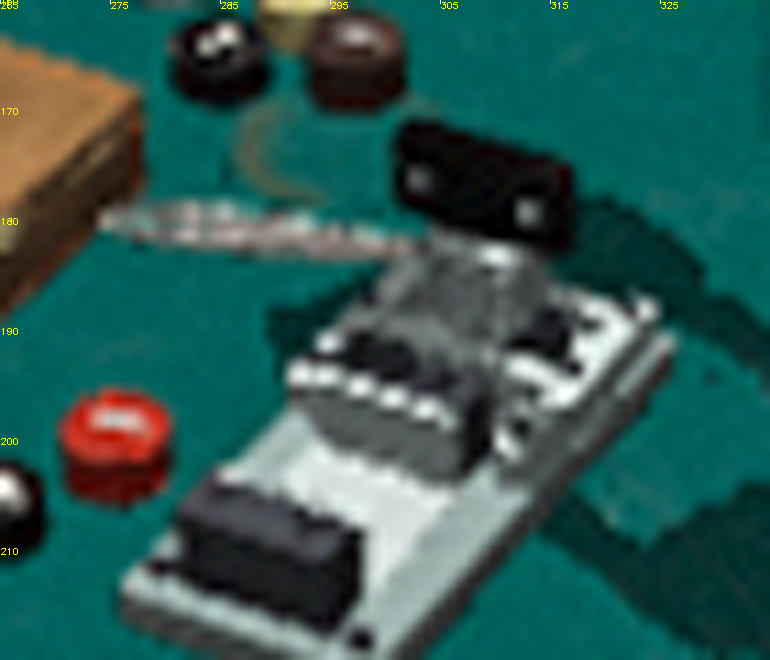

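View pics/s11b.png

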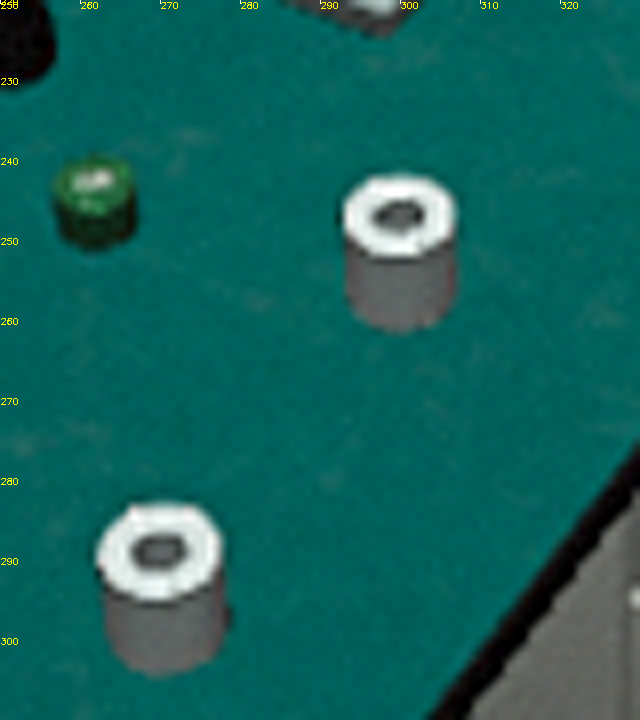

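View pics/t11b.png

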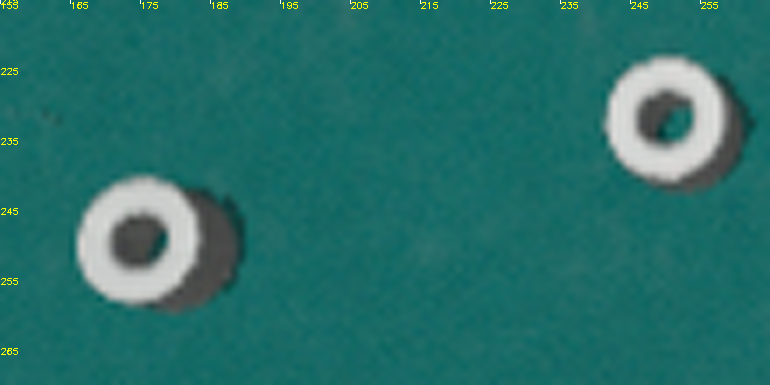

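```bash
python3 - <<'E'
from h import *
d=get_image("scene"); t=get_image("top")
for a,b in (((249.65,231.45),(299.5,246.55)),((174.35,248.85),(269.55,288.4))):
    print(tri(t,a,d,b), onz(t,*a,40).round(1), onz(d,*b,40).round(1))
# jaw overlay on scene using robot spindle
x,y=592.1,-88.6; a=np.radians(1.0)
nx,ny=x-85*np.sin(a),y+85*np.cos(a); print(nx,ny)
def loc(u,v,z): return (nx+np.cos(a)*u-np.sin(a)*v, ny+np.sin(a)*u+np.cos(a)*v, z)
P=[]
for v in(24.5,-24.5):
    P.append(([loc(-25,v,16),loc(25,v,16),loc(25,v,46),loc(-25,v,46)],(255,0,0)))
P.append((circ(nx,ny,26,20),(255,255,0)))
P.append(([loc(-42,60,12)]*2,(0,255,0)))
P.extend(key(x,y,38,np.radians(187.6)))
overlay(d,P,265,160,70,60,11,"pics/os12.png")
tt=dict(t); tt["img"]=np.load("v1.npz")["t"]
overlay(tt,P[:3],280,140,100,65,8,"pics/ot12.png")
E
```

```text
(array([470.72571577, 164.03078073,  35.32602783]), np.float64(1.1659176666744213)) [469.4 163.1  40. ] [468.6 168.3  40. ]
(array([454.64702819, 335.77692495,  35.59448212]), np.float64(0.8700066647257062)) [453.6 334.1  40. ] [452.6 339.   40. ]
590.6165454528309 -3.6129459117067313
```

View pics/os12.png

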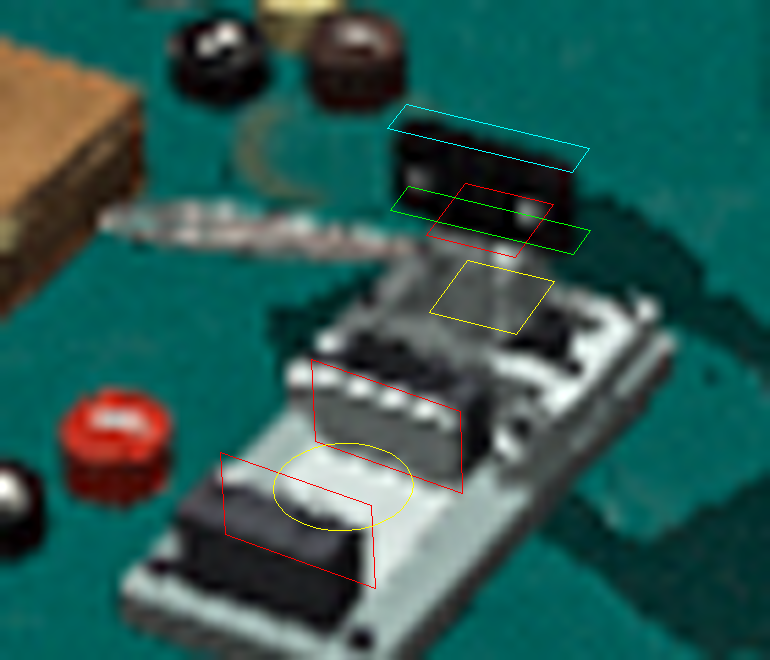

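View pics/ot12.png

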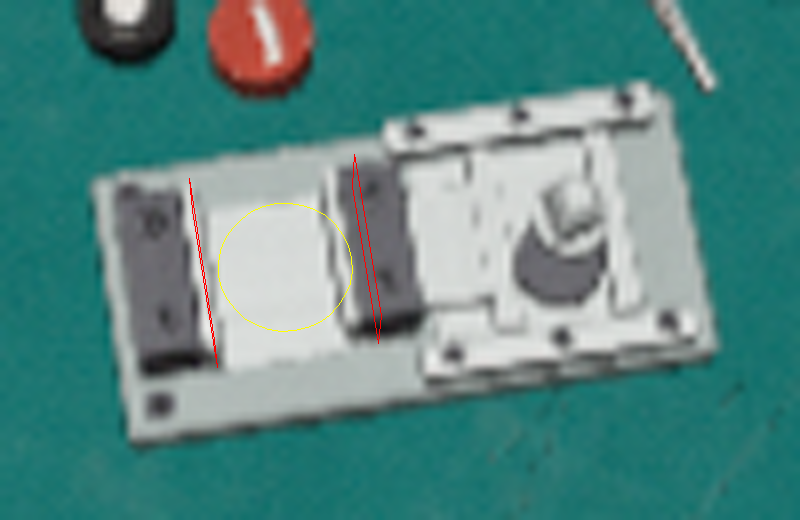

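Call:
{"name": "play_rows", "arguments": {
  "plan": [
    [20,55,0,5.7],
    [40,110,0,5.7],
    [60,165,20,5.7],
    [80,220,60,5.7],
    [98,264,100,5.7],
    [98,264,130,5.7],
    [98,264,130,5.7],
    [98,264,130,5.7]
  ]
}}

```text
t: 12.6
eef_pos: [468.9, 165.3, 91.1]
tcp_rot: [-3.14, 0.008, 3.14]
ft_force: [-1.0, 0.2, 0.5]
grip_width: 0.996
```

```bash
python3 - <<'E'
from h import *
d=get_image("scene"); t=get_image("top")
crop(d,260,190,80,80,8,"pics/s13.png")
crop(t,280,140,100,65,8,"pics/t13.png")
s=status.observe();print(s['eef_pos'],s['tcp_rot'],s['ft_force'],s['grip_width'])
E
```

```text
[469.87592998 165.19486879  92.1171155 ] [-3.13997759  0.00990108  3.13979236] [-0.35538336  0.08393647  0.03657718] 1.000004445565806
```

View pics/s13.png

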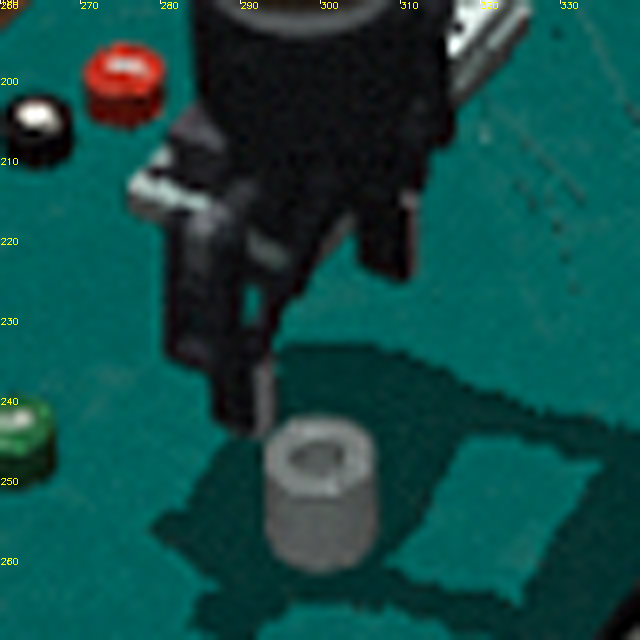

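View pics/t13.png

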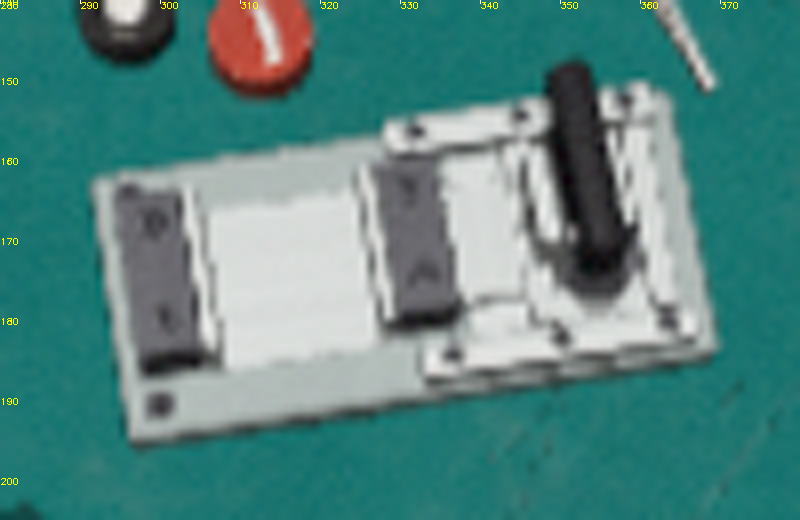

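Call:
{"name": "play_rows", "arguments": {
  "plan": [
    [-0.5,0,35,0],
    [-0.5,0,64,0],
    [-0.5,0,64,0],
    [-0.5,0,64,0]
  ]
}}

```text
t: 13.2
eef_pos: [472.6, 165.0, 29.9]
tcp_rot: [-3.14, 0.013, 3.139]
ft_force: [0.2, 0.6, -0.2]
grip_width: 0.999
```

Call:
{"name": "play_rows", "arguments": {
  "jaw": -1,
  "plan": [
    [0,0,0,0],
    [0,0,0,0],
    [0,0,0,0],
    [0,0,0,0],
    [0,0,0,0]
  ]
}}

```text
t: 13.82
eef_pos: [473.2, 164.9, 31.0]
tcp_rot: [-3.14, 0.014, 3.14]
ft_force: [-2.4, -0.6, 7.1]
grip_width: 0.42
```

```bash
python3 - <<'E'
from h import *
d=get_image("scene")
crop(d,260,200,80,75,8,"pics/s14.png")
s=status.observe();print(s['eef_pos'],s['tcp_rot'],s['ft_force'],s['ft_torque'],s['grip_width'])
E
```

```text
[473.1925765  164.87727689  30.9581633 ] [-3.13987243  0.01370718  3.13968892] [-1.28702102 -1.63985942  7.6979651 ] [-0.21901645  0.31888742  0.03182114] 0.41811015319785244
```

View pics/s14.png

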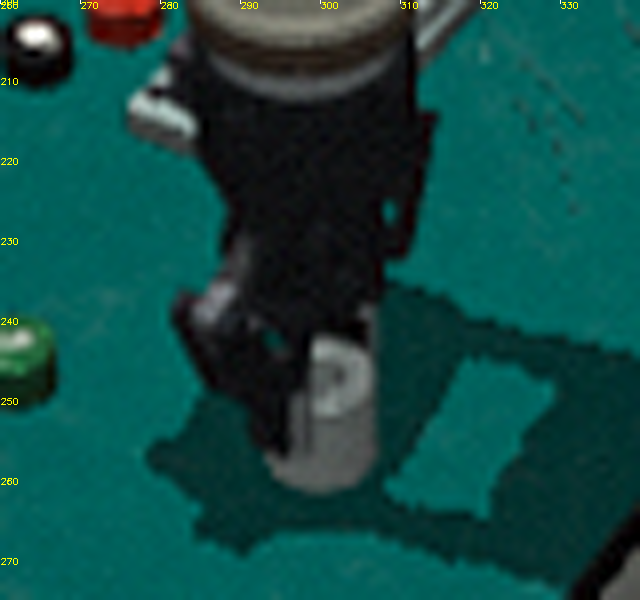

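Call:
{"name": "play_rows", "arguments": {
  "plan": [
    [0,0,-10,0],
    [0,0,-20,0],
    [0,0,-25,0],
    [0,0,-25,0],
    [0,0,-25,0],
    [0,0,-25,0]
  ]
}}

```text
t: 14.62
eef_pos: [472.5, 164.9, 55.5]
tcp_rot: [-3.14, 0.013, 3.14]
ft_force: [-0.8, 0.7, -2.7]
grip_width: 0.416
```

```bash
python3 - <<'E'
from h import *
for i in range(4):
    s=status.observe();print(s['t'],s['eef_pos'],s['tcp_rot'],s['ft_force'],s['grip_width'])
    d=get_image("scene")
crop(d,260,190,80,75,8,"pics/s15.png")
E
```

```text
14.625 [472.49632962 164.87255902  55.54008079] [-3.13979694  0.01285275  3.13967774] [-0.77082979  0.72577321 -2.66250763] 0.4164058799159491
14.675 [472.54246546 164.87659767  55.58678834] [-3.13978726  0.01294902  3.13968877] [ 0.11161814  0.31766622 -3.0135287 ] 0.41962534831112497
14.725 [472.63376075 164.88425118  55.6744975 ] [-3.1397966   0.01317262  3.13970638] [-0.75229372  0.04677447 -1.98281719] 0.4222941541102072
14.775 [472.6833146 164.8945733  55.7198029] [-3.13980008  0.0132507   3.13975414] [ 0.06308248 -0.36776598 -2.34611728] 0.42144084357331985
```

View pics/s15.png

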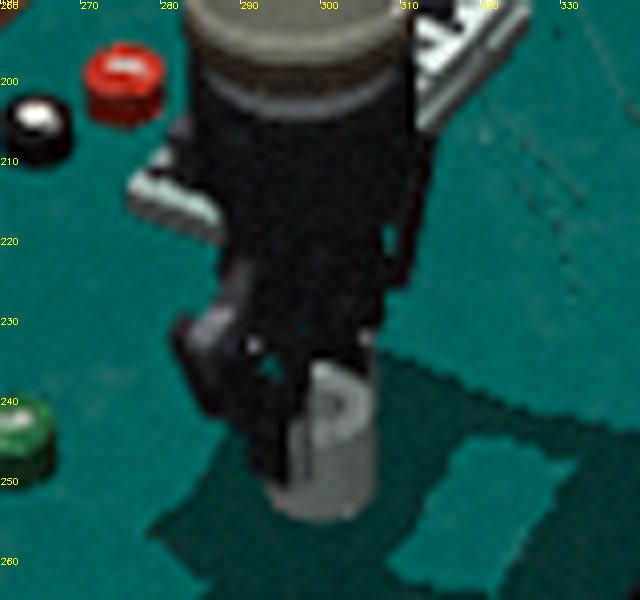

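Call:
{"name": "play_rows", "arguments": {
  "plan": [
    [0,0,8,0],
    [0,0,16,0],
    [0,0,21,0],
    [0,0,23.5,0],
    [0,0,24.5,0],
    [0,0,24.5,0]
  ]
}}

```text
t: 15.58
eef_pos: [473.2, 164.9, 31.4]
tcp_rot: [-3.14, 0.014, 3.14]
ft_force: [0.7, -0.4, -2.2]
grip_width: 0.413
```

Call:
{"name": "play_rows", "arguments": {
  "plan": [
    [0,0,1,0],
    [0,0,1.2,0],
    [0,0,1.2,0]
  ]
}}

```text
t: 15.95
eef_pos: [473.5, 164.9, 31.0]
tcp_rot: [-3.14, 0.014, 3.14]
ft_force: [-2.6, -0.5, 4.9]
grip_width: 0.415
```

On the bench (force reversed). Release and rise.

Call:
{"name": "play_rows", "arguments": {
  "jaw": 1,
  "plan": [
    [0,0,0,0],
    [0,0,0,0],
    [0,0,0,0],
    [0,0,0,0],
    [0,0,0,0]
  ]
}}

```text
t: 16.58
eef_pos: [473.5, 164.9, 31.0]
tcp_rot: [-3.14, 0.014, 3.14]
ft_force: [-0.2, 0.1, -0.7]
grip_width: 0.999
```

Call:
{"name": "play_rows", "arguments": {
  "plan": [
    [0,0,-40,0],
    [0,0,-80,0],
    [0,0,-80,0]
  ]
}}

```text
t: 16.95
eef_pos: [475.2, 165.4, 114.5]
tcp_rot: [-3.141, 0.022, 3.14]
ft_force: [0.4, 0.0, -0.3]
grip_width: 0.999
```

```bash
python3 - <<'E'
from h import *
d=get_image("scene"); t=get_image("top")
crop(d,250,200,80,110,7,"pics/s16.png")
s=status.observe();print(s['t'],s['eef_pos'],s['tcp_rot'],s['ft_force'],s['joint_pos'])
E
```

```text
17.05 [472.30266178 165.06842099 110.83305791] [-3.13978743  0.01413817  3.13990316] [-0.41729748 -0.10090096  0.06977048] [ 0.09612922  0.10852009  1.93594671 -0.00359638  1.08323422 -1.47130211]
```

View pics/s16.png

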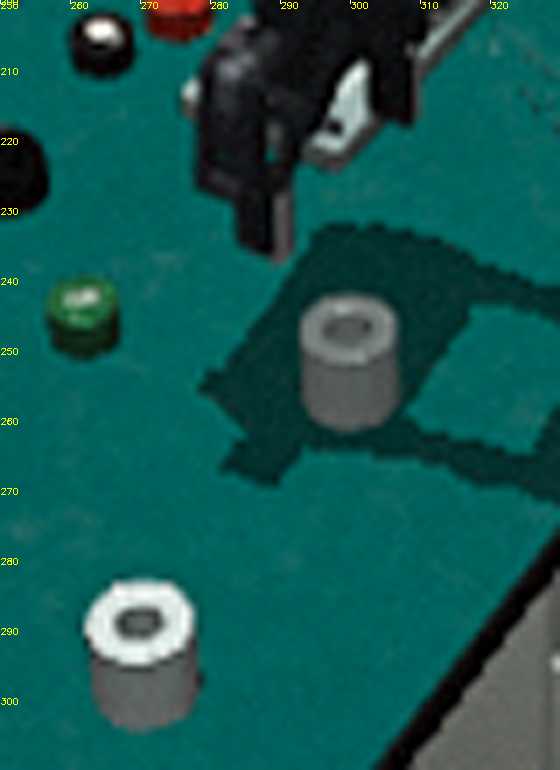

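Call:
{"name": "play_rows", "arguments": {
  "plan": [
    [8,60,0,0],
    [14,120,0,0],
    [18,170,20,0],
    [18,170,60,0],
    [18,170,80,0],
    [18,170,80,0],
    [18,170,80,0]
  ]
}}

```text
t: 17.92
eef_pos: [456.7, 334.7, 31.2]
tcp_rot: [-3.14, 0.015, 3.139]
ft_force: [0.2, -1.2, 0.1]
grip_width: 0.999
```

```bash
python3 - <<'E'
from h import *
d=get_image("scene"); t=get_image("top")
crop(d,230,230,80,85,8,"pics/s17.png")
s=status.observe();print(s['t'],s['eef_pos'],s['tcp_rot'],s['ft_force'])
E
```

```text
18.025 [457.08702779 335.04551821  31.85705897] [-3.1410076   0.01671632  3.13898674] [-0.09207084  0.44324242 -0.26170625]
```

View pics/s17.png

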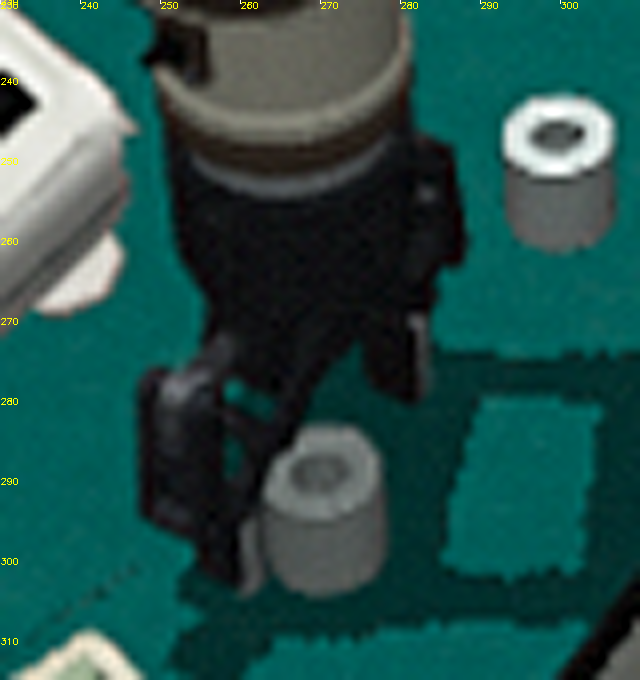

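Call:
{"name": "play_rows", "arguments": {
  "jaw": -1,
  "plan": [
    [2,0,0,0],
    [2,0,0,0],
    [2,0,0,0],
    [2,0,0,0],
    [2,0,0,0],
    [2,0,0,0]
  ]
}}

```text
t: 18.77
eef_pos: [455.4, 335.7, 32.8]
tcp_rot: [3.141, 0.017, 3.139]
ft_force: [-2.1, 1.1, 5.2]
grip_width: 0.418
```

Call:
{"name": "play_rows", "arguments": {
  "jaw": 1,
  "plan": [
    [0,0,0,0],
    [0,0,0,0],
    [0,0,0,0],
    [0,0,0,0],
    [0,0,0,0]
  ]
}}

```text
t: 19.4
eef_pos: [455.4, 335.6, 32.8]
tcp_rot: [3.141, 0.017, 3.139]
ft_force: [0.1, -0.4, 0.2]
grip_width: 1.0
```

Call:
{"name": "play_rows", "arguments": {
  "plan": [
    [0,0,0,10],
    [0,0,0,20],
    [0,0,0,30],
    [0,0,0,40],
    [0,0,0,50],
    [0,0,0,60],
    [0,0,0,70],
    [0,0,0,80]
  ]
}}

```text
t: 20.4
eef_pos: [455.4, 335.6, 32.7]
tcp_rot: [3.125, 0.003, 1.737]
ft_force: [-0.4, 0.2, 0.1]
grip_width: 1.004
```

Call:
{"name": "play_rows", "arguments": {
  "plan": [
    [0,0,3,8.5],
    [0,0,6,8.5],
    [0,0,6,8.5],
    [0,0,6,8.5]
  ]
}}

```text
t: 20.9
eef_pos: [455.4, 335.6, 26.7]
tcp_rot: [3.124, 0.0, 1.59]
ft_force: [0.4, -1.2, 0.6]
grip_width: 0.998
```

Call:
{"name": "play_rows", "arguments": {
  "jaw": -1,
  "plan": [
    [0,0,0,0],
    [0,0,0,0],
    [0,0,0,0],
    [0,0,0,0],
    [0,0,0,0],
    [0,0,0,0]
  ]
}}

```text
t: 21.65
eef_pos: [455.2, 335.7, 27.2]
tcp_rot: [3.125, 0.0, 1.59]
ft_force: [-2.7, -1.6, 6.0]
grip_width: 0.412
```

```bash
python3 - <<'E'
from h import *
d=get_image("scene"); t=get_image("top")
crop(d,230,230,80,85,8,"pics/s18.png")
s=status.observe();print(s['t'],s['eef_pos'],s['tcp_rot'],s['ft_force'],s['grip_width'])
E
```

```text
21.75 [455.19705069 335.67538411  27.16462751] [3.12516728e+00 1.42891181e-04 1.59017757e+00] [-2.61289553 -0.09512887  5.58102624] 0.4147202789053205
```

View pics/s18.png

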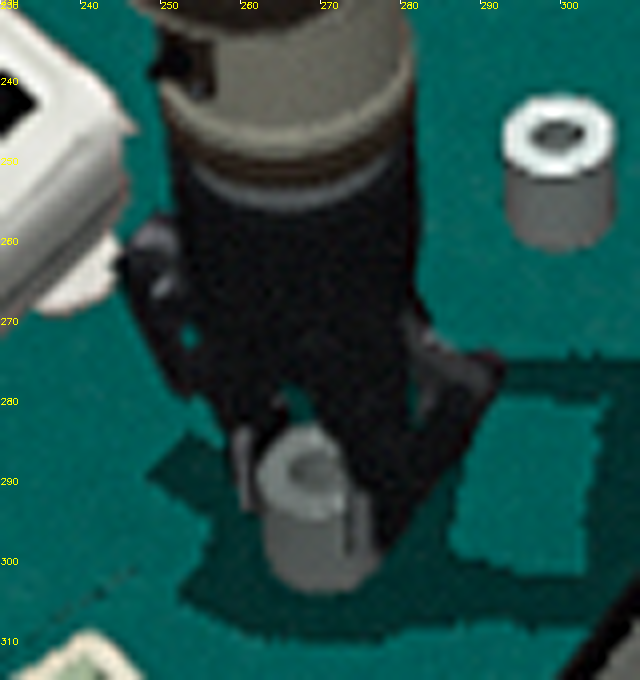

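Gripped with the bushing centred on the tool. Lift and weigh.

Call:
{"name": "play_rows", "arguments": {
  "plan": [
    [0,0,-10,0],
    [0,0,-25,0],
    [0,0,-40,0],
    [0,0,-40,0],
    [0,0,-40,0],
    [0,0,-40,0]
  ]
}}

```text
t: 22.5
eef_pos: [454.0, 335.4, 66.4]
tcp_rot: [3.127, 0.001, 1.59]
ft_force: [-1.0, 0.1, -6.0]
grip_width: 0.414
```

```bash
python3 - <<'E'
from h import *
for i in range(3):
    s=status.observe();print(s['t'],s['eef_pos'],s['tcp_rot'],s['ft_force'],s['grip_width'])
    d=get_image("scene")
crop(d,230,220,80,85,8,"pics/s19.png")
E
```

```text
22.5 [453.95316479 335.36250815  66.4149335 ] [3.12658501e+00 7.62981639e-04 1.59005004e+00] [-0.98060239  0.08714982 -5.9570741 ] 0.41404663869992503
22.55 [454.00493458 335.42629217  66.45147813] [3.12645153e+00 7.19045373e-04 1.59015819e+00] [ 0.2115369  -0.10145675 -6.87375926] 0.4171252293538331
22.6 [454.09802682 335.44166602  66.52139965] [3.12630992e+00 6.40639795e-04 1.59013014e+00] [ 0.2161058   0.20834889 -6.01948699] 0.4180419344714703
```

View pics/s19.png

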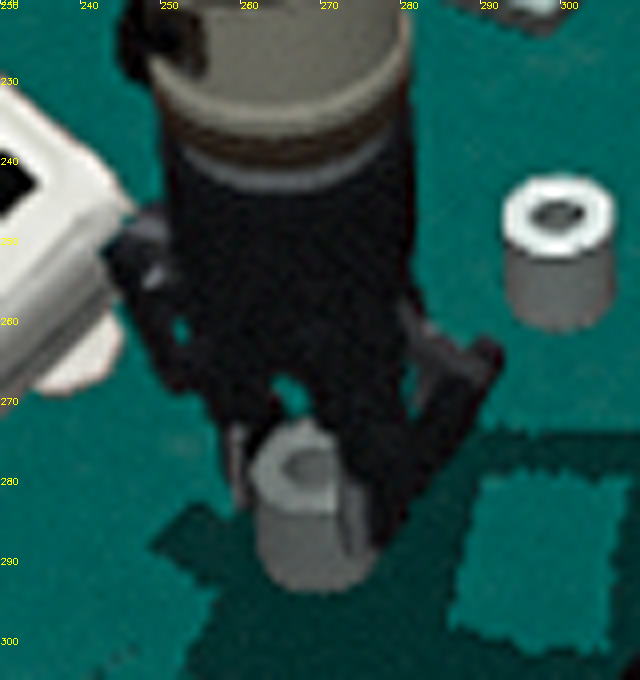

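Call:
{"name": "play_rows", "arguments": {
  "plan": [
    [0,0,-45,0],
    [-45,10,-64,0],
    [-100,25,-64,0],
    [-155,50,-64,0],
    [-210,75,-64,0],
    [-265,100,-64,0],
    [-310,120,-64,0],
    [-335,130,-64,0]
  ]
}}

```text
t: 23.65
eef_pos: [590.5, 0.4, 132.7]
tcp_rot: [3.126, 0.001, 1.588]
ft_force: [0.0, 0.9, -6.0]
grip_width: 0.415
```

```bash
python3 - <<'E'
from h import *
s=status.observe();print(s['t'],s['eef_pos'],s['tcp_rot'],s['ft_force'],s['grip_width'])
d=get_image("scene")
crop(d,260,140,80,80,8,"pics/s20.png")
E
```

```text
23.65 [5.90508045e+02 3.71964433e-01 1.32747761e+02] [3.12565299e+00 1.01487683e-03 1.58772058e+00] [ 0.01258657  0.93948326 -5.98701508] 0.4146178349407698
```

View pics/s20.png

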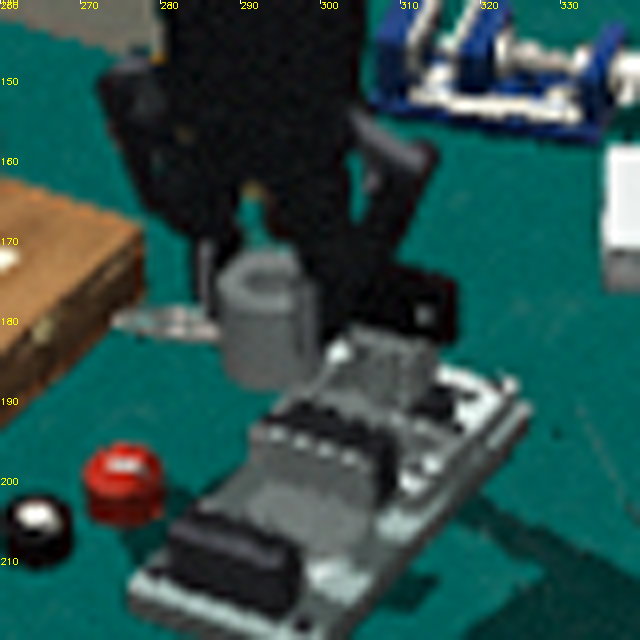

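Call:
{"name": "play_rows", "arguments": {
  "plan": [
    [-3.3,0,25,0],
    [-3.3,0,52,0],
    [-3.3,0,52,0],
    [-3.3,0,52,0]
  ]
}}

```text
t: 24.2
eef_pos: [593.1, -5.5, 81.9]
tcp_rot: [3.123, 0.004, 1.587]
ft_force: [-0.2, 0.0, -5.1]
grip_width: 0.417
```

```bash
python3 - <<'E'
from h import *
d=get_image("scene")
s=status.observe();print(s['t'],s['eef_pos'],s['tcp_rot'],s['ft_force'],s['grip_width'])
x,y,z=s['eef_pos']; b=z-27.2
crop(d,265,160,60,60,10,"pics/s21.png")
P=[(circ(x,y,b,20),(255,255,0)),(circ(x,y,b+40,20),(255,0,0)),(circ(590.5,-3,16,20),(0,255,0))]
nx,ny,a=590.5,-3,np.radians(1)
loc=lambda u,v,z:(nx+np.cos(a)*u-np.sin(a)*v, ny+np.sin(a)*u+np.cos(a)*v, z)
for v in(24.5,-24.5): P.append(([loc(-25,v,16),loc(25,v,16),loc(25,v,46),loc(-25,v,46)],(255,0,0)))
overlay(d,P,265,160,60,60,10,"pics/s21o.png")
E
```

```text
24.25 [593.58625872  -5.65645442  82.51529643] [3.12165174 0.00403598 1.58695593] [ 0.06705457  0.0430201  -4.97473425] 0.4147140437887577
```

View pics/s21.png

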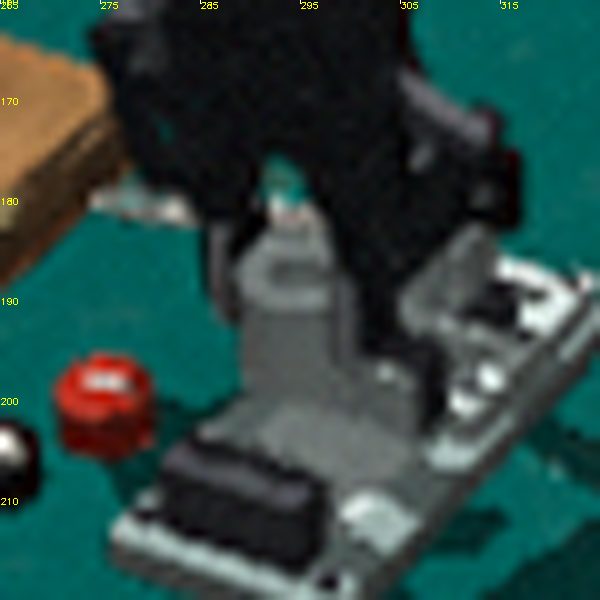

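View pics/s21o.png

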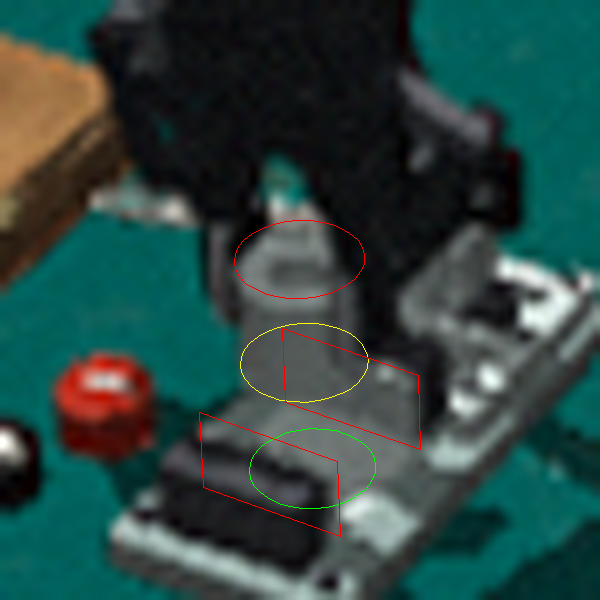

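Call:
{"name": "play_rows", "arguments": {
  "plan": [
    [2.7,-3,0,0],
    [2.7,-3,0,0],
    [2.7,-3,0,0],
    [2.7,-3,0,0]
  ]
}}

```text
t: 24.75
eef_pos: [590.6, -3.0, 82.5]
tcp_rot: [3.122, 0.004, 1.587]
ft_force: [1.0, 0.7, -4.8]
grip_width: 0.413
```

```bash
python3 - <<'E'
from h import *
s=status.observe();print(s['t'],s['eef_pos'],s['tcp_rot'],s['ft_force'],s['grip_width'])
E
```

```text
24.75 [590.56748638  -3.01453678  82.52614319] [3.12153807 0.00414046 1.58705728] [ 1.04889865  0.7279987  -4.78439106] 0.41336041803089724
```

Call:
{"name": "play_rows", "arguments": {
  "plan": [
    [0,0,3,0],
    [0,0,6,0],
    [0,0,6,0]
  ]
}}

```text
t: 25.12
eef_pos: [590.3, -3.0, 75.9]
tcp_rot: [3.123, 0.004, 1.587]
ft_force: [0.1, -0.2, -5.6]
grip_width: 0.412
```

Call:
{"name": "play_rows", "arguments": {
  "plan": [
    [0,0,4,0],
    [0,0,8,0],
    [0,0,11,0],
    [0,0,11,0],
    [0,0,11,0]
  ]
}}

```text
t: 25.75
eef_pos: [590.6, -3.1, 65.0]
tcp_rot: [3.122, 0.004, 1.587]
ft_force: [-0.7, -0.7, -5.1]
grip_width: 0.416
```

```bash
python3 - <<'E'
from h import *
s=status.observe();print(s['t'],s['eef_pos'],s['tcp_rot'],s['ft_force'],s['grip_width'])
d=get_image("scene")
crop(d,265,165,60,60,10,"pics/s22.png")
E
```

```text
25.75 [590.5887131   -3.05453041  65.00258965] [3.12243672 0.00386394 1.58690462] [-0.72209813 -0.69960214 -5.14615664] 0.41606276437049683
```

View pics/s22.png

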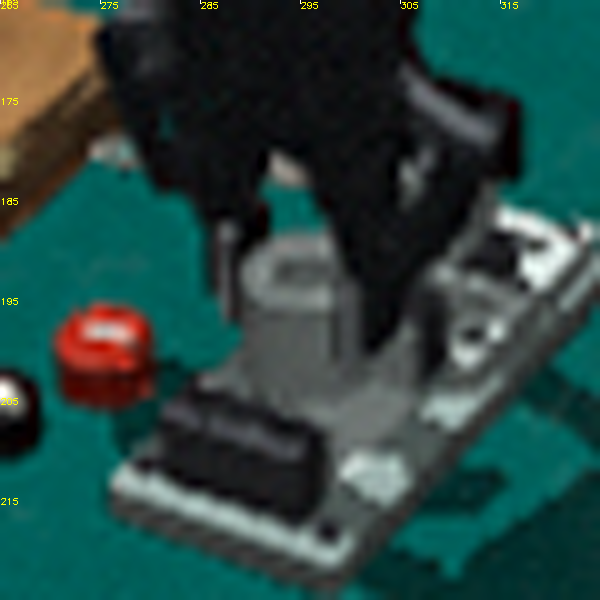

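Call:
{"name": "play_rows", "arguments": {
  "plan": [
    [0,0,4,0],
    [0,0,8,0],
    [0,0,11,0],
    [0,0,11,0],
    [0,0,11,0]
  ]
}}

```text
t: 26.42
eef_pos: [591.0, -3.1, 54.2]
tcp_rot: [3.122, 0.004, 1.587]
ft_force: [0.0, -0.2, -5.9]
grip_width: 0.412
```

```bash
python3 - <<'E'
from h import *
s=status.observe();print(s['t'],s['eef_pos'],s['tcp_rot'],s['ft_force'],s['grip_width'])
d=get_image("scene"); t=get_image("top"); cv2.imwrite("pics/t23.png",t["img"][:,:,::-1])
x,y,z=s['eef_pos']; b=z-27.2
crop(d,265,165,60,60,10,"pics/s23.png")
overlay(d,[(circ(x,y,b,20),(255,255,0)),(circ(x,y,b+40,20),(255,0,0))],265,165,60,60,10,"pics/s23o.png")
E
```

```text
26.425 [590.95750039  -3.12093723  54.16670791] [3.12209156 0.00396377 1.58689229] [ 0.03229837 -0.15758802 -5.91422763] 0.41177547864438374
```

View pics/s23.png

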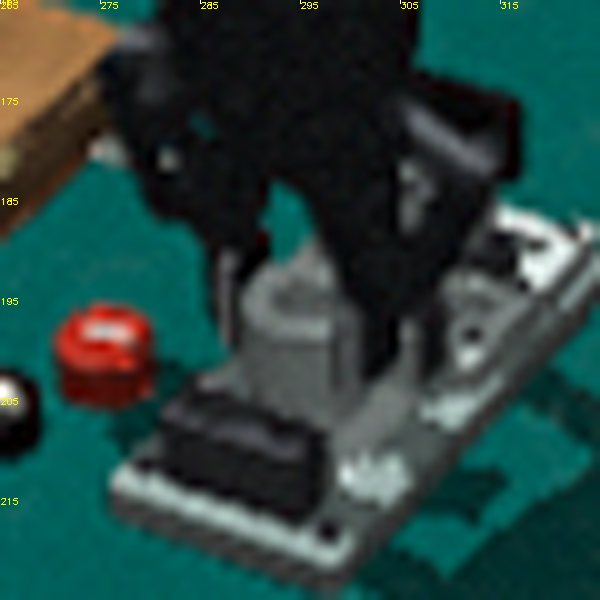

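View pics/t23.png

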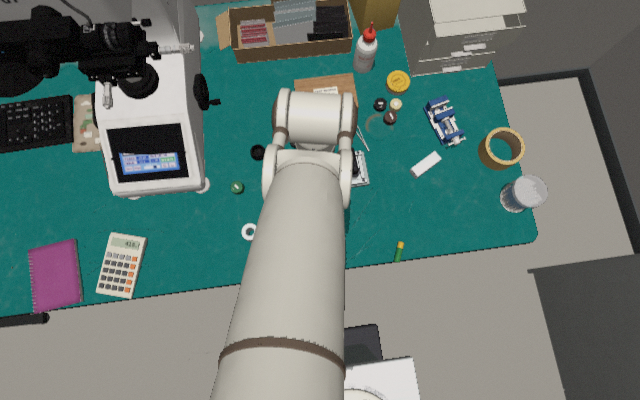

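```bash
python3 - <<'E'
from h import *
s=status.observe(); d=get_image("scene")
x,y,z=s['eef_pos']; b=z-27.2
nx,ny,a=x,y,np.radians(1)
loc=lambda u,v,z:(nx+np.cos(a)*u-np.sin(a)*v, ny+np.sin(a)*u+np.cos(a)*v, z)
P=[(circ(x,y,b,20),(255,255,0)),(circ(x,y,b+40,20),(255,0,0)),(circ(x,y,b+40,9),(255,0,0))]
for v in(24.5,-24.5): P.append(([loc(-25,v,16),loc(25,v,16),loc(25,v,46),loc(-25,v,46)],(0,255,0)))
overlay(d,P,275,180,40,35,20,"pics/s24o.png"); crop(d,275,180,40,35,20,"pics/s24.png")
E
```

```text
(no output)
```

View pics/s24o.png

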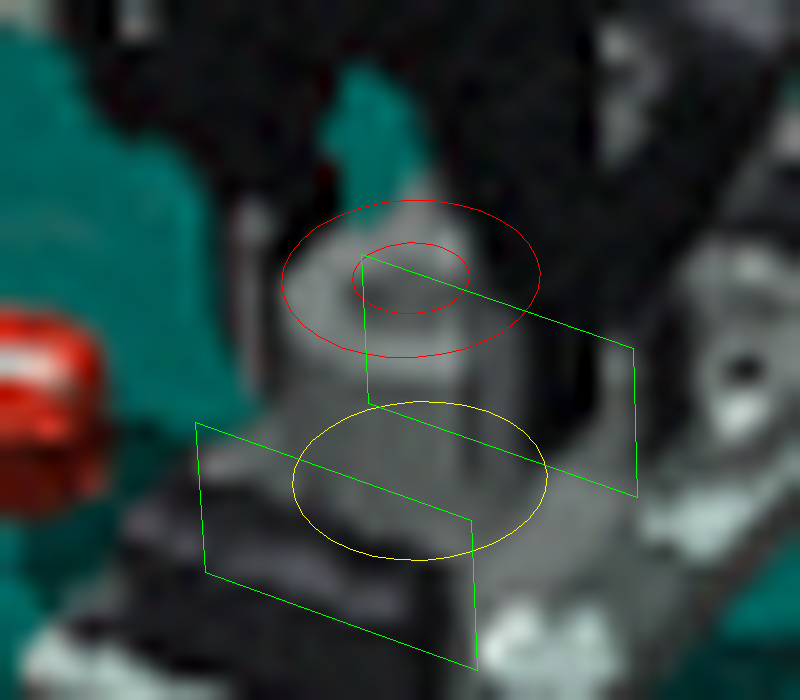

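View pics/s24.png

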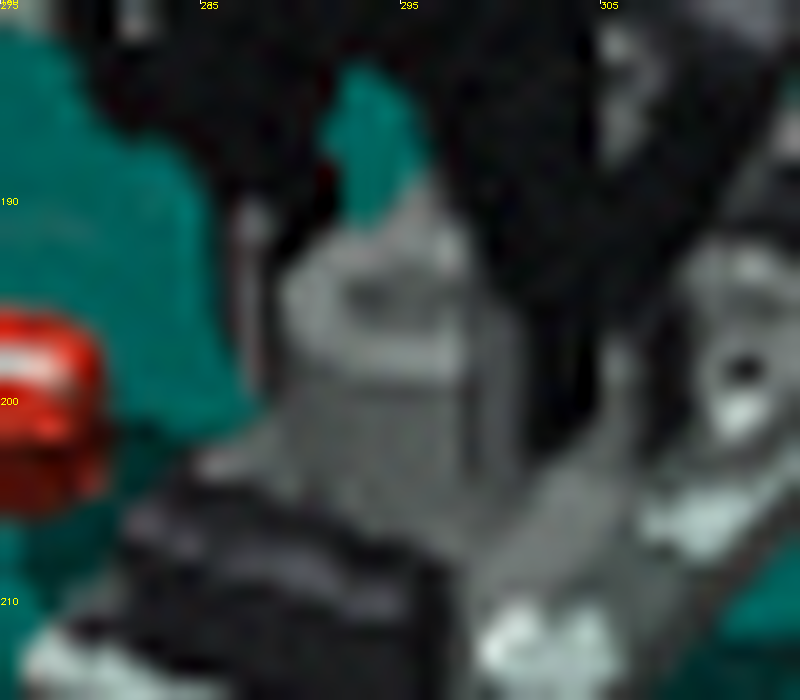

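Call:
{"name": "play_rows", "arguments": {
  "plan": [
    [1.5,0,0,0],
    [3,0,0,0],
    [3.2,0,0,0],
    [3.2,0,0,0]
  ]
}}

```text
t: 27.08
eef_pos: [591.0, 0.1, 54.3]
tcp_rot: [3.122, 0.004, 1.587]
ft_force: [-0.1, 0.5, -5.6]
grip_width: 0.418
```

Call:
{"name": "play_rows", "arguments": {
  "plan": [
    [-2,0,0,0],
    [-4,0,0,0],
    [-6,0,0,0],
    [-6.4,0,0,0],
    [-6.4,0,0,0]
  ]
}}

```text
t: 27.7
eef_pos: [591.0, -6.3, 54.3]
tcp_rot: [3.122, 0.004, 1.587]
ft_force: [0.4, 0.5, -6.3]
grip_width: 0.419
```

Call:
{"name": "play_rows", "arguments": {
  "plan": [
    [1.5,0,0,0],
    [3.2,0,0,0],
    [3.2,0,0,0],
    [3.2,0,0,0],
    [3.2,0,0,0],
    [3.2,0,0,0]
  ]
}}

```text
t: 28.45
eef_pos: [591.0, -3.2, 54.3]
tcp_rot: [3.122, 0.004, 1.587]
ft_force: [0.4, 0.8, -5.9]
grip_width: 0.418
```

```bash
python3 - <<'E'
from h import *
s=status.observe();print(s['t'],s['eef_pos'],s['tcp_rot'],s['ft_force'],s['grip_width'],abs(s['qd']).max())
d=get_image("scene"); crop(d,230,130,100,150,5,"pics/s25.png")
E
```

```text
28.45 [591.04281552  -3.16106741  54.32418015] [3.12184301 0.00400618 1.58681497] [ 0.42472816  0.75254431 -5.85833548] 0.418166394551806 0.001798851327274776
```

View pics/s25.png

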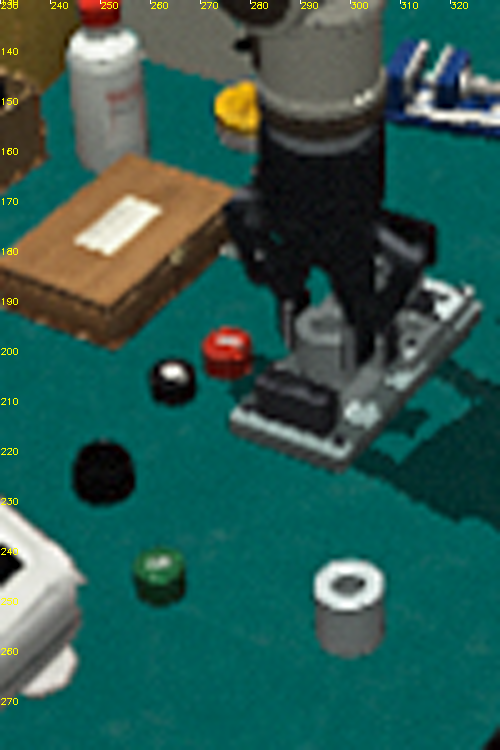

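```bash
python3 -c "
from workcell import manip
print(manip.close_job())"
```

```text
the job is handed in; nothing more can be done
None
```

I handed the job in at about 28.5 s. No verdict is reported, so the results below rest on my own checks.

- **Tee key and clamp:** The key went down until it pressed on the collar, with the TCP at the expected seated height. I turned it about 81° counter-clockwise until the torque rose to 0.86 N m at the end stop. I released it, and the top picture showed the key still on and the jaws fully open. The arm hides the key in the later pictures, but nothing came near it after that.
- **Lighter bushing:** The one nearer the clamp read about 2.5 N when lifted. I set it back gently, and the last scene picture shows it standing upright where it was.
- **Heavier bushing:** The other one read about 6 N. I centred it in the gripper by squeezing it in two directions. It is held upright (about 0.02 rad tilt), with its underside about 11 mm above the bed, worked out from the lift height.
- **Clearance:** I shifted the held bushing 3.2 mm towards each jaw and felt no contact. I then returned it to the middle, where the arm was still and the only force was the bushing's weight.
- **Disagreements:** The top camera put the spindle about 3 mm lower in x than where the key actually seated. The scene camera was about 1 pixel off. I used the position felt at the seated key, so the bushing's position along the jaw faces was not checked by touch.

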